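Clear the caster jig and load it

ROBOT

A 6-joint arm with a two-finger parallel gripper is mounted at the origin on the work surface. World frame = base frame: x ahead of the robot, y to its left, z up, the work surface at z = 0. Lengths are in m, angles in degrees, forces in N, time in s.
With the tool pointing down it reaches from about 0.4 to 0.825 m from the base axis. Payload 7 kg.
Tool frame: the origin (TCP) lies between the finger pads; the fingertips stand 19 mm ahead of it and the grasp point (between the pads) is the TCP; z points along the fingers, y is the line along which they close (so a half turn about z gives the same grasp; the last joint's range is limited). The gripper opens to 88 mm and grips with 3 to 60 N. Pads are 19 mm wide; open, the fingers measure 130 mm over their backs; the gripper's body (78 mm by 193 mm) begins 47 mm behind the grasp point.
Start: joints at [83.772, 20.546, 0.682, 0, -70.136, -16.507], TCP at [0.261, 0.623, 0.246] pointing down, gripper open.
Joint ranges: [-176.03, 176.03], [-82.01, 121.73], [-58.28, 71.71], [-173.87, 95.51], [-174.79, -0.11], [-173.66, 173.66]. Speed limits (degrees/s): [136.94, 136.94, 172.46, 180, 180, 180].

INTERFACE

Orientations are given as [roll, pitch, yaw] about the fixed x, y, z axes, in that order (R = Rz(yaw) Ry(pitch) Rx(roll)).
In Python, from plant import get_obs, snapshot, close_job, spot_in, spot_point gives the robot as it stands.
- The arm moves only by the tool play_rows, never from a script. Its argument "plan" is a list of rows, each a list of 6 numbers: the shift along the tool's x, y, z in cm, then the turn, a rotation vector about the tool's x, y, z in degrees. A call has 1 to 20 rows; each row shifts and turns the commanded pose from where the row before left it, along the tool's axes as they then stand; what a row does not reach is not made up. A row lasts 1/12 s, in which the tool goes at most 41.7 mm and 7.16 degrees, less where a joint would pass 70% of its speed; a pose out of reach is approached as far as the arm can. A call is refused whole if a number of a shift passes 4.17 or a number of a turn 7.16, either way. A call with a gripper value outside its range is refused whole. "grip" is the finger opening in cm, from 0 to 8.76, set as the call begins (left out, the last holds). The fingers move at their own pace and stop on an object; the grip force is fixed at half the most. Time passes only in rows, so rows that do not move let the fingers close. It gives the time, the measured TCP pose, the force, the opening and the grip force at its end, in the units of the state.
- get_obs(): the state, without advancing time (a new reading comes with each control period).
- snapshot(name): name is "scene" or "side" or "wrist"; returns a dict with "frame" (400x640x3 uint8, red, green, blue), "fx", "fy", "cx", "cy" (pixels), "position" and "attitude" of the camera in the world. Camera axes: x right, y down, z forward; pixel columns grow to the right and rows downward; lengths in m; the calibration is good to about 2 mm. A picture is of the moment at which its call begins. There is no depth.
- close_job(): hands the job in; it is judged then, once.
Trained networks look in the newest picture that a camera, given by its name, has taken for a name from the list of things; names that differ only in an ending like _2 or _b are one class to them, and where a whole thing is asked for, a point or a joint stands for the part that bears it (a point fixed in the world has none). Each returns a list of dicts, best first, with "score" (0 to 1); they miss things now and then, are a little off and sometimes report something else, mostly with a low value. They report only what shows in the picture. A call takes as long as a camera call. They do not tell look-alikes from the thing itself.
- spot_in(camera, thing): "position" ([x, y, z] in m, in world coordinates, good to about 4 mm: the middle of the surface that is visible of it).
- spot_point(camera, thing): "position" ([x, y, z] in m, in world coordinates, good to about 4 mm: a listed point, or the origin of a listed thing).
The state is a dict: "clock": time; "joint_pos": joint angles; "qvel": joint speeds; "tau": joint torques, N m; "tool_pos": TCP position; "orientation": TCP orientation; "force": force on the tool from outside, world axes, zero at the start; "moment": the same for the moment, N m; "opening": finger opening in m; "gripper_force": force on a finger pad.
Only numpy, scipy, OpenCV 4.12 (cv2) and the standard library are available. Lean on these libraries where they do the work, as an engineer would, in place of code of your own. Each camera call takes 0.05 s, during which the arm holds its last target. There are 200 camera calls.

TASK

With the scraper block, wipe all the loose steel chips off the lanes of the caster jig into the catch tray at its open front (keep the fingers off the chips), before any caster goes on. Stand the scraper upright in its tool tray again, and load every caster into a lane of its own, wheel up, its plate flat between the rails and pushed right back against the stop. Leave the other things on the table where they are.

Things in the scene. Friction and masses are not known exactly. Their poses are not given: they have to be found in the camera images.
- jig: Caster jig, fixed: aluminium plate with five steel rails forming four lanes. Origin on the table, x along the lanes to the back stop, y across, z up. Lane floors 28 mm above the table, centre lines at y = -117, -39, +39, +117 mm, from the open front edge at x = -65 mm to the face of the back stop at x = +65 mm (a steel bar across all lanes, 16 mm above the lane floor)
- catch (a point): Middle of the floor of the galvanised catch tray fixed to the jig's open front; axes as the jig's. Inside it is 72 mm along jig x (from the jig's front edge, jig x = -65 mm, outward to -138 mm) and 322 mm along y; floor 3 mm, walls 20 mm above the table
- tool_tray: Grey open tool tray, fixed, 100 x 120 x 14 mm (x, y, z) outside, walls and floor 3 mm thick. Origin at the centre of its underside, on the table
- scraper: Scraper block, the only one, standing on its blade in the tool tray. 56 mm wide (its y). From the bottom up: black blade 20 mm thick (its x) and 20 mm high, wooden grip 26 mm thick from 20 to 74 mm, lip 36 mm thick from 74 to 84 mm. Origin at the centre of the blade's underside, z up. About 0.14 kg. The same both ways round
- lane0 (a point): Point on the floor of lane 0 (jig y = -117 mm) where the underside centre of a fully seated caster belongs, 40 mm in front of the back stop; axes as the jig's. The lane is 64 mm wide between upright rail walls 6 mm high; the rails are 14 mm wide with roof-shaped (45 degree) tops that guide a plate in, ridge 13 mm above the lane floor
- lane1 (a point): Point on the floor of lane 1 (jig y = -39 mm) where the underside centre of a fully seated caster belongs, 40 mm in front of the back stop; axes as the jig's. The lane is 64 mm wide between upright rail walls 6 mm high; the rails are 14 mm wide with roof-shaped (45 degree) tops that guide a plate in, ridge 13 mm above the lane floor
- lane2 (a point): Point on the floor of lane 2 (jig y = 39 mm) where the underside centre of a fully seated caster belongs, 40 mm in front of the back stop; axes as the jig's. The lane is 64 mm wide between upright rail walls 6 mm high; the rails are 14 mm wide with roof-shaped (45 degree) tops that guide a plate in, ridge 13 mm above the lane floor
- lane3 (a point): Point on the floor of lane 3 (jig y = 117 mm) where the underside centre of a fully seated caster belongs, 40 mm in front of the back stop; axes as the jig's. The lane is 64 mm wide between upright rail walls 6 mm high; the rails are 14 mm wide with roof-shaped (45 degree) tops that guide a plate in, ridge 13 mm above the lane floor
- caster0: Rigid caster (three or four are there), standing wheel up on its plate, 80 x 60 x 5 mm (x, y, z). Fork cheeks, flat outside, 34 mm over both in y, reach up to 61 mm (46 mm long in x up to 35 mm, 34 mm above); black wheel between them, 50 mm across, 22 mm wide, axle along y, top at 75 mm. Origin under the plate's centre, z up to the wheel. 0.28 kg. Same both ways round
- caster1: Rigid caster (three or four are there), standing wheel up on its plate, 80 x 60 x 5 mm (x, y, z). Fork cheeks, flat outside, 34 mm over both in y, reach up to 61 mm (46 mm long in x up to 35 mm, 34 mm above); black wheel between them, 50 mm across, 22 mm wide, axle along y, top at 75 mm. Origin under the plate's centre, z up to the wheel. 0.28 kg. Same both ways round
- caster2: Rigid caster (three or four are there), standing wheel up on its plate, 80 x 60 x 5 mm (x, y, z). Fork cheeks, flat outside, 34 mm over both in y, reach up to 61 mm (46 mm long in x up to 35 mm, 34 mm above); black wheel between them, 50 mm across, 22 mm wide, axle along y, top at 75 mm. Origin under the plate's centre, z up to the wheel. 0.28 kg. Same both ways round
- caster3: Rigid caster (three or four are there), standing wheel up on its plate, 80 x 60 x 5 mm (x, y, z). Fork cheeks, flat outside, 34 mm over both in y, reach up to 61 mm (46 mm long in x up to 35 mm, 34 mm above); black wheel between them, 50 mm across, 22 mm wide, axle along y, top at 75 mm. Origin under the plate's centre, z up to the wheel. 0.28 kg. Same both ways round
- chip0: Loose dark steel chip (four to seven are there), sawn bar end 21 x 14 x 6 mm; origin at its middle. About 13 g. At the start it lies on a lane floor, at least 40 mm in front of the back stop
- chip1: Loose dark steel chip (four to seven are there), round punched slug, 18 mm across, 6 mm thick; origin at its middle. About 13 g. At the start it lies on a lane floor, at least 40 mm in front of the back stop
- chip2: Loose dark steel chip (four to seven are there), square sawn bar end 16 x 16 x 6 mm; origin at its middle. About 13 g. At the start it lies on a lane floor, at least 40 mm in front of the back stop
- chip3: Loose dark steel chip (four to seven are there), sawn bar end 21 x 14 x 6 mm; origin at its middle. About 13 g. At the start it lies on a lane floor, at least 40 mm in front of the back stop
- chip4: Loose dark steel chip (four to seven are there), round punched slug, 18 mm across, 6 mm thick; origin at its middle. About 13 g. At the start it lies on a lane floor, at least 40 mm in front of the back stop
- chip5: Loose dark steel chip (four to seven are there), square sawn bar end 16 x 16 x 6 mm; origin at its middle. About 13 g. At the start it lies on a lane floor, at least 40 mm in front of the back stop
- chip6: Loose dark steel chip (four to seven are there), sawn bar end 21 x 14 x 6 mm; origin at its middle. About 13 g. At the start it lies on a lane floor, at least 40 mm in front of the back stop
- chip7: Loose dark steel chip (four to seven are there), round punched slug, 18 mm across, 6 mm thick; origin at its middle. About 13 g. At the start it lies on a lane floor, at least 40 mm in front of the back stop
- tape_roll: Bystander: green roll of tape standing flat, 90 mm across, 45 mm high, origin under its centre
- cup: Bystander: clear plastic cup with wire ties, 66 mm across, wires up to 140 mm high, origin under its centre
- tape_measure: Bystander: yellow and black tape measure, 66 x 34 x 58 mm, origin under its centre
- marker: Bystander: marker pen lying down, 133 mm long, 17 mm thick, along its x, origin under its middle
There are look-alikes about, which are no part of the job. Leave any red look-alike of the scraper alone.

How it is judged (in metres and radians):
On the way:
1. every chip lies in the catch tray while no caster is on the jig yet (x of chip0 in the frame of jig between -0.14 and -0.06 m and y of chip0 in the frame of jig between -0.163 and 0.163 m and z of each of chip0, chip1, chip2, chip3, chip4, chip5, chip6, chip7 in the frame of jig below 0.022 m and x of chip1 in the frame of jig between -0.14 and -0.06 m and y of chip1 in the frame of jig between -0.163 and 0.163 m and x of chip2 in the frame of jig between -0.14 and -0.06 m and y of chip2 in the frame of jig between -0.163 and 0.163 m and x of chip3 in the frame of jig between -0.14 and -0.06 m and y of chip3 in the frame of jig between -0.163 and 0.163 m and x of chip4 in the frame of jig between -0.14 and -0.06 m and y of chip4 in the frame of jig between -0.163 and 0.163 m and x of chip5 in the frame of jig between -0.14 and -0.06 m and y of chip5 in the frame of jig between -0.163 and 0.163 m and x of chip6 in the frame of jig between -0.14 and -0.06 m and y of chip6 in the frame of jig between -0.163 and 0.163 m and x of chip7 in the frame of jig between -0.14 and -0.06 m and y of chip7 in the frame of jig between -0.163 and 0.163 m and horizontal distance between each of caster0, caster1, caster2, caster3 and lane0 above 0.06 m and horizontal distance between each of caster0, caster1, caster2, caster3 and lane1 above 0.06 m and horizontal distance between each of caster0, caster1, caster2, caster3 and lane2 above 0.06 m and horizontal distance between each of caster0, caster1, caster2, caster3 and lane3 above 0.06 m), for 0.2 s.
At the end, for the whole second after the job is handed in: All chips lie in the catch tray, below the lane floor; the scraper stands upright in the tool tray on its blade; every caster sits in its own lane wheel up, plate flat on the lane floor (2.5 mm, 0.04 rad), square to the lane (0.05 rad) and within 4 mm of the back stop; all at rest (x of chip0 in the frame of jig between -0.14 and -0.06 m and y of chip0 in the frame of jig between -0.163 and 0.163 m and z of each of chip0, chip1, chip2, chip3, chip4, chip5, chip6, chip7 in the frame of jig below 0.022 m and x of chip1 in the frame of jig between -0.14 and -0.06 m and y of chip1 in the frame of jig between -0.163 and 0.163 m and x of chip2 in the frame of jig between -0.14 and -0.06 m and y of chip2 in the frame of jig between -0.163 and 0.163 m and x of chip3 in the frame of jig between -0.14 and -0.06 m and y of chip3 in the frame of jig between -0.163 and 0.163 m and x of chip4 in the frame of jig between -0.14 and -0.06 m and y of chip4 in the frame of jig between -0.163 and 0.163 m and x of chip5 in the frame of jig between -0.14 and -0.06 m and y of chip5 in the frame of jig between -0.163 and 0.163 m and x of chip6 in the frame of jig between -0.14 and -0.06 m and y of chip6 in the frame of jig between -0.163 and 0.163 m and x of chip7 in the frame of jig between -0.14 and -0.06 m and y of chip7 in the frame of jig between -0.163 and 0.163 m and ((x of caster0 in the frame of lane0 between -0.004 and 0.003 m and y of caster0 in the frame of lane0 between -0.004 and 0.004 m and z of caster0 in the frame of lane0 between -0.003 and 0.0025 m) or (x of caster0 in the frame of lane1 between -0.004 and 0.003 m and y of caster0 in the frame of lane1 between -0.004 and 0.004 m and z of caster0 in the frame of lane1 between -0.003 and 0.0025 m) or (x of caster0 in the frame of lane2 between -0.004 and 0.003 m and y of caster0 in the frame of lane2 between -0.004 and 0.004 m and z of caster0 in the frame of lane2 between -0.003 and 0.0025 m) or (x of caster0 in the frame of lane3 between -0.004 and 0.003 m and y of caster0 in the frame of lane3 between -0.004 and 0.004 m and z of caster0 in the frame of lane3 between -0.003 and 0.0025 m)) and angle between the x axis of each of caster0, caster1, caster2, caster3 and the x axis of jig, either way round below 0.05 rad and angle between each of caster0, caster1, caster2, caster3's own z axis and vertical below 0.04 rad and linear speed of each of caster0, caster1, caster2, caster3, scraper below 0.02 m/s and ((x of caster1 in the frame of lane0 between -0.004 and 0.003 m and y of caster1 in the frame of lane0 between -0.004 and 0.004 m and z of caster1 in the frame of lane0 between -0.003 and 0.0025 m) or (x of caster1 in the frame of lane1 between -0.004 and 0.003 m and y of caster1 in the frame of lane1 between -0.004 and 0.004 m and z of caster1 in the frame of lane1 between -0.003 and 0.0025 m) or (x of caster1 in the frame of lane2 between -0.004 and 0.003 m and y of caster1 in the frame of lane2 between -0.004 and 0.004 m and z of caster1 in the frame of lane2 between -0.003 and 0.0025 m) or (x of caster1 in the frame of lane3 between -0.004 and 0.003 m and y of caster1 in the frame of lane3 between -0.004 and 0.004 m and z of caster1 in the frame of lane3 between -0.003 and 0.0025 m)) and ((x of caster2 in the frame of lane0 between -0.004 and 0.003 m and y of caster2 in the frame of lane0 between -0.004 and 0.004 m and z of caster2 in the frame of lane0 between -0.003 and 0.0025 m) or (x of caster2 in the frame of lane1 between -0.004 and 0.003 m and y of caster2 in the frame of lane1 between -0.004 and 0.004 m and z of caster2 in the frame of lane1 between -0.003 and 0.0025 m) or (x of caster2 in the frame of lane2 between -0.004 and 0.003 m and y of caster2 in the frame of lane2 between -0.004 and 0.004 m and z of caster2 in the frame of lane2 between -0.003 and 0.0025 m) or (x of caster2 in the frame of lane3 between -0.004 and 0.003 m and y of caster2 in the frame of lane3 between -0.004 and 0.004 m and z of caster2 in the frame of lane3 between -0.003 and 0.0025 m)) and ((x of caster3 in the frame of lane0 between -0.004 and 0.003 m and y of caster3 in the frame of lane0 between -0.004 and 0.004 m and z of caster3 in the frame of lane0 between -0.003 and 0.0025 m) or (x of caster3 in the frame of lane1 between -0.004 and 0.003 m and y of caster3 in the frame of lane1 between -0.004 and 0.004 m and z of caster3 in the frame of lane1 between -0.003 and 0.0025 m) or (x of caster3 in the frame of lane2 between -0.004 and 0.003 m and y of caster3 in the frame of lane2 between -0.004 and 0.004 m and z of caster3 in the frame of lane2 between -0.003 and 0.0025 m) or (x of caster3 in the frame of lane3 between -0.004 and 0.003 m and y of caster3 in the frame of lane3 between -0.004 and 0.004 m and z of caster3 in the frame of lane3 between -0.003 and 0.0025 m)) and x of scraper in the frame of tool_tray between -0.045 and 0.045 m and y of scraper in the frame of tool_tray between -0.055 and 0.055 m and z of scraper in the frame of tool_tray below 0.01 m and angle between scraper's own z axis and vertical below 0.15 rad); the robot touches nothing.
It fails at once if a chip is touched with the fingers (contact force between the fingers and chip0 above 0.5 N or contact force between the fingers and chip1 above 0.5 N or contact force between the fingers and chip2 above 0.5 N or contact force between the fingers and chip3 above 0.5 N or contact force between the fingers and chip4 above 0.5 N or contact force between the fingers and chip5 above 0.5 N or contact force between the fingers and chip6 above 0.5 N or contact force between the fingers and chip7 above 0.5 N).
It fails at once if the tape roll, cup, tape measure or marker is moved more than 5 cm (distance of any of tape_roll, cup, tape_measure, marker from where it was at the start of the episode above 0.05 m).
Of caster0, caster1, caster2, caster3 only 3 to 4 are there at a start; the rules pass over those that are not, and their reading is None.
Of chip0, chip1, chip2, chip3, chip4, chip5, chip6, chip7 only 4 to 7 are there at a start; the rules pass over those that are not, and their reading is None.
At some moment in a run one of caster0, caster1, caster2, caster3 may be knocked a few centimetres aside while the robot is not near it.
Once in a run the grip may slacken for a moment while it holds something.
It also fails if it takes over 210 s, if anything falls off the work surface, if the arm or the gripper's body presses on something with over 40 N, if the wrist force passes 120 N, or if a joint passes its speed limit or range.

## Working session

There is one attempt and no reset: what is moved stays moved. The work goes in short steps, Python scripts to look and compute and a tool call to move; the robot and the scene stay as the last step left them, time stands still between calls to the robot, and variables do not carry over. Pictures are saved under pics/ and viewed, at most 14 in all, crops included, and the job is handed in when it is done.

Besides the shell and the picture viewer there is one more tool, called after "Call:" by a JSON object that holds its "api" and its "payload". play_rows: Moves the arm, as the interface text tells. Its arguments: {"type":"object","properties":{"plan":{"type":"array","items":{"type":"array","items":{"type":"number"}}},"grip":{"type":"number"}},"required":["plan"]}

```bash
ls; mkdir -p pics; cat > h.py <<'E'
from plant import *
import numpy as np, cv2
from scipy.spatial.transform import Rotation as R
def snap(n,f=None):
    s=snapshot(n)
    if f: cv2.imwrite('pics/'+f,cv2.cvtColor(s['frame'],cv2.COLOR_RGB2BGR))
    return s
def pr(c,things,fn=spot_point,k=3):
    for t in things:
        print(c,t,[(np.round(d['position'],4).tolist(),round(d['score'],2)) for d in fn(c,t)[:k]])
E
python3 - <<'E'
from h import *
print(get_obs())
for c in('scene','side','wrist'):
    s=snap(c,c+'0.png'); print(c,s['position'],s['attitude'],s['fx'],s['fy'],s['cx'],s['cy'])
for c in('scene','side'):
    pr(c,['jig','catch','tool_tray','scraper','lane0','lane1','lane2','lane3','tape_roll','cup','tape_measure','marker'],k=2)
    pr(c,['caster0','chip0','chip1','chip2'],k=8)
E
```

```text
pics
{'clock': 0.0, 'joint_pos': array([ 8.37735913e+01,  2.05913393e+01,  6.34013527e-01, -1.88188469e-02,
       -7.01350468e+01, -1.65060063e+01]), 'qvel': array([ 0.11591329,  0.03174824, -0.07581729, -0.04395296, -0.12144399,
       -0.06917278]), 'tau': array([-1.94982560e-03, -5.82724822e+01,  2.93057334e+01,  6.99737146e+00,
        6.99433978e-03, -1.47049059e-04]), 'tool_pos': array([0.26070238, 0.62213673, 0.24462965]), 'orientation': array([ 1.79906408e+02, -9.28501447e-03, -2.27388164e+01]), 'force': array([-0.00738908, -0.1628571 , -0.41924463]), 'moment': array([-0.02997914,  0.00330083, -0.02980214]), 'gripper_force': 0.0, 'opening': 0.08785718882033178}
scene [1.35339353 0.88782358 1.03825672] [-128.94128719    0.37312455  136.22929779] 502.70841353290564 502.70841353290564 323.61199506527873 204.77680584708335
side [ 0.38894298 -0.71783537  0.95079281] [-141.49997633   -0.30764055  -12.44708795] 458.68366395986385 458.68366395986385 316.94395198832245 202.26380377019044
wrist [0.32245872 0.5964693  0.38340044] [ 1.65513002e+02 -9.38357105e-03 -1.12746479e+02] 321.67
[... 2438 characters left out ...]
 marker [([0.3438, 0.1766, 0.0004], 0.85)]
side caster0 [([0.5609, 0.4088, 0.0028], 0.84), ([0.4611, 0.296, 0.002], 0.78), ([0.5757, 0.2849, -0.0018], 0.61)]
side chip0 [([0.5085, 0.0865, 0.0288], 0.62), ([0.5615, 0.0097, 0.0326], 0.58), ([0.5314, -0.1312, 0.0295], 0.52), ([0.57, -0.1491, 0.034], 0.46), ([0.5146, 0.0073, 0.0306], 0.45)]
side chip1 [([0.5085, 0.0865, 0.0288], 0.62), ([0.5615, 0.0097, 0.0326], 0.58), ([0.5314, -0.1312, 0.0295], 0.52), ([0.57, -0.1491, 0.034], 0.46), ([0.5146, 0.0073, 0.0306], 0.45)]
side chip2 [([0.5085, 0.0865, 0.0288], 0.62), ([0.5615, 0.0097, 0.0326], 0.58), ([0.5314, -0.1312, 0.0295], 0.52), ([0.57, -0.1491, 0.034], 0.46), ([0.5146, 0.0073, 0.0306], 0.45)]
```

View pics/scene0.png

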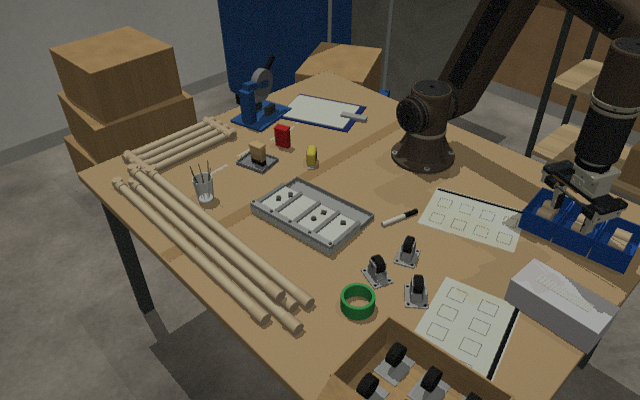

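View pics/side0.png

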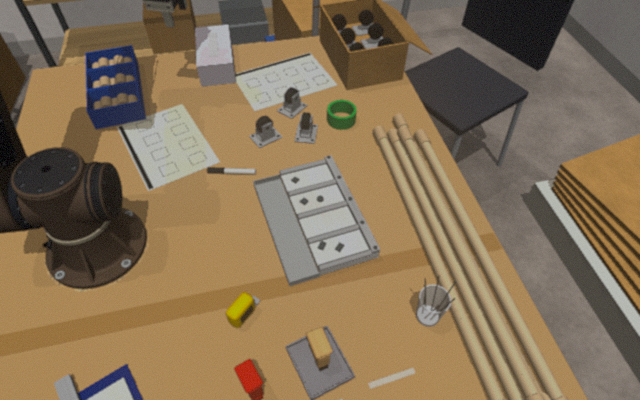

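The scene view shows three casters around (407,250), (376,270) and (417,292). The jig is at (310,212) with five chips, the scraper is in its tray at (258,152), and a red look-alike stands at (283,135). The side view agrees: scraper (319,345), chips in lanes 0, 2 and 3.

```bash
cat >> h.py <<'E'
def deltas(wps,yaw=None):
    "print moves in cm along tool axes at given (yaw,tool down) between waypoints"
    o=get_obs(); p=np.array(o['tool_pos']); y0=o['orientation'][2]
    yaw=y0 if yaw is None else yaw
    print('at',np.round(p,4),'rpy',np.round(o['orientation'],2),'turnz',round(((y0-yaw+180)%360)-180,2))
    c,s=np.cos(np.radians(yaw)),np.sin(np.radians(yaw))
    for w in wps:
        d=np.array(w)-p; p=np.array(w)
        v=100*np.array([c*d[0]+s*d[1], s*d[0]-c*d[1], -d[2]])
        print(w,'->',np.round(v,2),'rows>=',int(np.ceil(np.linalg.norm(v)/4.1)))
E
python3 -c "
from h import *
deltas([(.52,.3,.3),(.5,.0,.3),(.44,-.3,.3)],-84)"
```

```text
at [0.2609 0.6225 0.2456] rpy [-180.     -0.    -22.73] turnz 61.27
(0.52, 0.3, 0.3) -> [ 34.79 -22.4   -5.44] rows>= 11
(0.5, 0.0, 0.3) -> [29.63  5.12 -0.  ] rows>= 8
(0.44, -0.3, 0.3) -> [29.21  9.1  -0.  ] rows>= 8
```

Call:
{"api": "play_rows", "payload": {"plan": [[0,0,0,0,0,6.81],[0,0,0,0,0,6.81],[0,0,0,0,0,6.81],[0,0,0,0,0,6.81],[0,0,0,0,0,6.81],[0,0,0,0,0,6.81],[0,0,0,0,0,6.81],[0,0,0,0,0,6.81],[0,0,0,0,0,6.81],[3.16,-2.04,-0.5,0,0,0],[3.16,-2.04,-0.5,0,0,0],[3.16,-2.04,-0.5,0,0,0],[3.16,-2.04,-0.5,0,0,0],[3.16,-2.04,-0.5,0,0,0],[3.16,-2.04,-0.5,0,0,0],[3.16,-2.04,-0.5,0,0,0],[3.16,-2.04,-0.5,0,0,0],[3.16,-2.04,-0.5,0,0,0],[3.16,-2.04,-0.5,0,0,0],[3.16,-2.04,-0.5,0,0,0]], "grip": 8.76}}

```text
clock: 3.42
tool_pos: [0.5211, 0.2986, 0.3012]
orientation: [-180.0, 0.0, -84.0]
force: [0.5, 1.6, -0.5]
opening: 0.0875
gripper_force: 0.0
```

Call:
{"api": "play_rows", "payload": {"plan": [[3.7,0.64,0,0,0,0],[3.7,0.64,0,0,0,0],[3.7,0.64,0,0,0,0],[3.7,0.64,0,0,0,0],[3.7,0.64,0,0,0,0],[3.7,0.64,0,0,0,0],[3.7,0.64,0,0,0,0],[3.7,0.64,0,0,0,0],[0,0,0,0,0,0],[0,0,0,0,0,0]]}}

```text
clock: 4.25
tool_pos: [0.4998, -0.0014, 0.3009]
orientation: [-180.0, 0.0, -84.2]
force: [-0.5, 1.0, -0.6]
opening: 0.0877
gripper_force: 0.0
```

```bash
python3 - <<'E'
from h import *
s=snap('wrist','w1.png'); print(s['position'],s['attitude'])
pr('wrist',['jig','catch','lane0'],k=6); pr('wrist',['chip0','caster0'],k=8)
deltas([(.44,-.3,.3)],-84)
E
```

```text
[ 0.50637512 -0.06807768  0.43961213] [ 1.65432315e+02  7.29477361e-02 -1.74226922e+02]
wrist jig [([0.5573, -0.0308, 0.0021], 0.71), ([0.5369, -0.1334, 0.0306], 0.41), ([0.5822, 0.0174, 0.0259], 0.22)]
wrist catch [([0.4612, -0.0454, 0.0018], 0.92)]
wrist lane0 [([0.5701, 0.0884, 0.0262], 0.88), ([0.5911, -0.0638, 0.0295], 0.84), ([0.5969, -0.143, 0.0324], 0.75), ([0.5786, 0.0158, 0.0296], 0.74)]
wrist chip0 [([0.5557, -0.0323, 0.0001], 0.72), ([0.5358, -0.1356, 0.0303], 0.68), ([0.5617, 0.008, 0.0308], 0.67), ([0.5127, 0.0815, 0.0296], 0.61), ([0.5171, 0.0053, 0.0324], 0.58), ([0.5739, -0.1477, 0.0288], 0.54)]
wrist caster0 [([0.555, -0.031, -0.0028], 0.37)]
at [0.5003 0.0014 0.3005] rpy [179.99  -0.   -83.94] turnz 0.06
(0.44, -0.3, 0.3) -> [29.35  9.15  0.05] rows>= 8
```

View pics/w1.png

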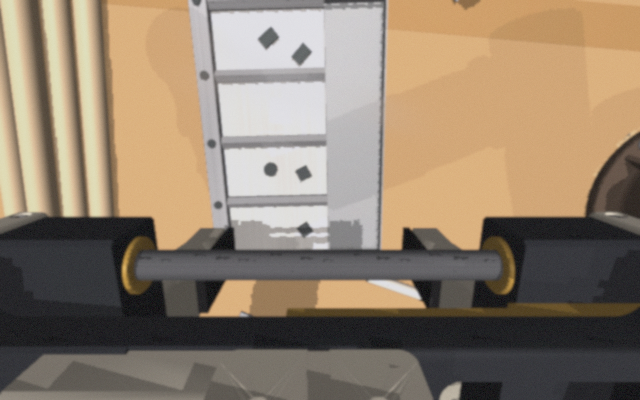

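The wrist view shows the jig lanes with all five chips: lane 0 at (268,38) and (301,54), lane 2 at (270,169) and (304,173), lane 3 at (305,230). Lane 1 is empty.

Call:
{"api": "play_rows", "payload": {"plan": [[3.67,1.14,0.3,0,0,0],[3.67,1.14,0.3,0,0,0],[3.67,1.14,0.3,0,0,0],[3.67,1.14,0.3,0,0,0],[3.67,1.14,0.3,0,0,0],[3.67,1.14,0.3,0,0,0],[3.67,1.14,0.3,0,0,0],[3.67,1.14,0.3,0,0,0],[0,0,0,0,0,0],[0,0,0,0,0,0]]}}

```text
clock: 5.38
tool_pos: [0.4396, -0.3022, 0.2758]
orientation: [179.9, 0.0, -84.2]
force: [-0.6, 0.3, 0.1]
opening: 0.0873
gripper_force: 0.0
```

```bash
python3 - <<'E'
from h import *
s=snap('wrist','w2.png'); print(s['position'],s['attitude'])
pr('wrist',['tool_tray','scraper'],k=3);pr('wrist',['scraper'],fn=spot_in)
im=cv2.imread('pics/w1.png'); hsv=cv2.cvtColor(im,cv2.COLOR_BGR2HSV)
for col in (240,255,290,315): 
    g=im[:240,col].min(axis=1).astype(int); print(col,[ (i,g[i],g[i+1]) for i in range(239) if abs(g[i+1]-g[i])>22])
for row in (25,65,90,110,128,160,188):
    g=im[row,190:400].min(axis=1).astype(int); print(row,[ (190+i,g[i],g[i+1]) for i in range(209) if abs(g[i+1]-g[i])>22])
E
```

```text
[ 0.4464793  -0.36892697  0.41438749] [ 1.65412939e+02 -5.72077651e-02 -1.74184198e+02]
wrist tool_tray [([0.4688, -0.3956, 0.0002], 0.96)]
wrist scraper [([0.3345, -0.4165, -0.0009], 0.78), ([0.4735, -0.3837, 0.0063], 0.55)]
wrist scraper [([0.4756, -0.3843, 0.0898], 0.87), ([0.3347, -0.4153, 0.0816], 0.79)]
240 [(9, np.int64(105), np.int64(132)), (10, np.int64(132), np.int64(167)), (11, np.int64(167), np.int64(198)), (83, np.int64(162), np.int64(188)), (84, np.int64(188), np.int64(212)), (147, np.int64(142), np.int64(167)), (148, np.int64(167), np.int64(191)), (195, np.int64(204), np.int64(165)), (206, np.int64(141), np.int64(177)), (207, np.int64(177), np.int64(213))]
255 [(9, np.int64(114), np.int64(148)), (10, np.int64(148), np.int64(187)), (11, np.int64(187), np.int64(213)), (68, np.int64(212), np.int64(189)), (83, np.int64(177), np.int64(201)), (135, np.int64(202), np.int64(176)), (146, np.int64(135), np.int64(158)), (147, np.int64(158), np.int64(188)), (195, np.int64(199), np.int64(164)), (206, np.int64(159), np.int64(196)), (220, np.int64(206), np.int64(174))]
290 [(8, np.in
[... 2524 characters left out ...]
int64(177), np.int64(154)), (379, np.int64(154), np.int64(124))]
160 [(220, np.int64(174), np.int64(143)), (221, np.int64(143), np.int64(104)), (223, np.int64(87), np.int64(121)), (224, np.int64(121), np.int64(177)), (225, np.int64(177), np.int64(214)), (378, np.int64(153), np.int64(118)), (379, np.int64(118), np.int64(92)), (381, np.int64(108), np.int64(136))]
188 [(208, np.int64(135), np.int64(158)), (223, np.int64(172), np.int64(140)), (224, np.int64(140), np.int64(101)), (226, np.int64(92), np.int64(138)), (227, np.int64(138), np.int64(187)), (228, np.int64(187), np.int64(216)), (377, np.int64(168), np.int64(145)), (378, np.int64(145), np.int64(111)), (380, np.int64(105), np.int64(134))]
```

View pics/w2.png

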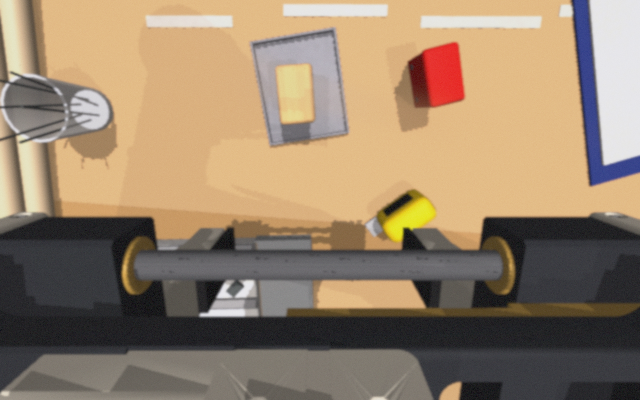

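The wrist view shows the scraper top at (295,93) in its tray centred at (299,87), and the red look-alike at (437,75). Next I fit the jig and scraper poses from pixel edges.

```bash
cat >> h.py <<'E'
def deproj(s,u,v,z):
    Rc=R.from_euler('xyz',s['attitude'],degrees=True).as_matrix()
    d=Rc@np.array([(u-s['cx'])/s['fx'],(v-s['cy'])/s['fy'],1.]); p=np.array(s['position'])
    return p+d*(z-p[2])/d[2]
E
python3 - <<'E'
from h import *
from scipy.optimize import least_squares
s1=dict(position=[0.50637512,-0.06807768,0.43961213],attitude=[165.432315,0.0729,-174.2269],fx=321.677,cx=318.05,cy=196.37,fy=321.677)
s2=dict(s1,position=[0.4464793,-0.36892697,0.41438749],attitude=[165.412939,-0.0572,-174.1842])
y=[(240,11,-.149,.028),(290,9.8,-.149,.028),(315,9.2,-.149,.028),(255,83.5,-.071,.028),(290,82,-.071,.028),(315,81,-.071,.028),(255,135.5,-.007,.028),(290,134.5,-.007,.028),(315,133.5,-.007,.028),
(255,147.3,.007,.034),(290,147,.007,.034),(315,146,.007,.034),(255,195.5,.071,.028),(290,194.5,.071,.028),(315,193.7,.071,.028),(240,207,.085,.034),(290,206,.085,.034),(315,205,.085,.034)]
x=[(211.7,25,.065,.028),(215.7,65,.065,.028),(217.7,90,.065,.028),(219.8,110,.065,.028),(221.7,128,.065,.028),(224.7,160,.065,.028),(227.8,188,.065,.028)]
def res(q):
    c,s=np.cos(q[2]),np.sin(q[2]);r=[]
    for k,L in((1,y),(0,x)):
        for u,v,t,z in L:
            d=deproj(s1,u,v,z)[:2]-q[:2]; r.append((c*d[0]+s*d[1],-s*d[0]+c*d[1])[k]-t)
    return np.array(r)
f=least_squares(res,[.556,-.03,.105],loss='soft_l1',f_scale=.002); q=f.x
print('jig',q[:2].round(4),np.degrees(q[2]).round(2),(1000*res(q)).round(1))
im=cv2.imread('pics/w2.png');h=cv2.cvtColor(im,cv2.COLOR_BGR2HSV).astype(int)
# scraper top & tray: colour segmentation
roi=np.zeros(im.shape[:2],bool);roi[60:126,270:320]=1
m=(roi&(h[...,1]>70)&(h[...,2]>200)).astype(np.uint8)
c=max(cv2.findContours(m,0,1)[0],key=cv2.contourArea); b=cv2.minAreaRect(c);P=cv2.boxPoints(b)
W=np.array([deproj(s2,*p,.087) for p in P]);print('scraper px',b,'\n',W.round(4),W.mean(0).round(4))
roi[:]=0;roi[20:155,240:360]=1
m=(roi&(h[...,1]<60)).astype(np.uint8)
c=max(cv2.findContours(m,0,1)[0],key=cv2.contourArea); P=cv2.boxPoints(cv2.minAreaRect(c))
W=np.array([deproj(s2,*p,.014) for p in P]);print('tray\n',W.round(4),W.mean(0).round(4))
E
```

```text
jig [ 0.5585 -0.0282] 7.21 [ 0.5  0.7  0.8  1.7  1.1  0.7 -0.3 -0.4 -0.9 -0.1  0.6  0.1 -0.3 -0.6
 -0.8 -0.8 -0.5 -1.1 -0.1 -0.2  0.3  0.2 -0.   0.2 -0.3]
scraper px ((294.7991943359375, 92.79097747802734), (58.033409118652344, 35.12786865234375), 84.80557250976562) 
 [[ 0.4916 -0.408   0.087 ]
 [ 0.4588 -0.4141  0.087 ]
 [ 0.4485 -0.3615  0.087 ]
 [ 0.4828 -0.355   0.087 ]] [ 0.4704 -0.3847  0.087 ]
tray
 [[ 0.5324 -0.4396  0.014 ]
 [ 0.4368 -0.4649  0.014 ]
 [ 0.401  -0.3505  0.014 ]
 [ 0.504  -0.3218  0.014 ]] [ 0.4685 -0.3942  0.014 ]
```

```bash
python3 -c "
from h import *
for i in range(3): print(get_obs()['tool_pos'])
deltas([(.4704,-.3847,.2),(.4704,-.3847,.055)],-79.5)"
```

```text
[ 0.44063522 -0.29991268  0.27670554]
[ 0.44063522 -0.29991268  0.27670554]
[ 0.44063522 -0.29991268  0.27670554]
at [ 0.4406 -0.2999  0.2767] rpy [-179.98   -0.    -83.92] turnz -4.42
(0.4704, -0.3847, 0.2) -> [ 8.88 -1.38  7.67] rows>= 3
(0.4704, -0.3847, 0.055) -> [ 0.  -0.  14.5] rows>= 4
```

Call:
{"api": "play_rows", "payload": {"plan": [[0,0,0,0,0,-4.4],[2.96,-0.45,2.5,0,0,0],[2.96,-0.45,2.5,0,0,0],[2.96,-0.45,2.6,0,0,0],[0,0,0,0,0,0],[0,0,3,0,0,0],[0,0,3,0,0,0],[0,0,3,0,0,0],[0,0,3,0,0,0],[0,0,2.5,0,0,0],[0,0,0,0,0,0],[0,0,0,0,0,0]]}}

```text
clock: 6.58
tool_pos: [0.4695, -0.3848, 0.0552]
orientation: [179.9, 0.1, -79.5]
force: [0.7, 0.1, 0.9]
opening: 0.0876
gripper_force: 0.0
```

Call:
{"api": "play_rows", "payload": {"plan": [[0,0,0,0,0,0],[0,0,0,0,0,0],[0,0,0,0,0,0],[0,0,0,0,0,0],[0,0,0,0,0,0],[0,0,0,0,0,0],[0,0,0,0,0,0],[0,0,0,0,0,0],[0,0,0,0,0,0],[0,0,0,0,0,0]], "grip": 0}}

```text
clock: 7.42
tool_pos: [0.4692, -0.386, 0.0556]
orientation: [180.0, -0.0, -79.6]
force: [0.4, -0.1, 0.7]
opening: 0.0355
gripper_force: 30.0
```

```bash
python3 -c "
from h import *
print(get_obs()['opening'],get_obs()['force'])
import math
a=math.radians(7);c,s=math.cos(a),math.sin(a)
J=lambda x,y,z:(round(.5585+c*x-s*y,4),round(-.0282+s*x+c*y,4),z)
t=get_obs()['tool_pos']
deltas([(t[0],t[1],.16),J(.047,-.117,.16),J(.047,-.117,.08)],-83)"
```

```text
0.03551664298689356 [ 0.43896678 -0.10511049  0.71057922]
at [ 0.4692 -0.386   0.0556] rpy [179.99  -0.   -79.63] turnz 3.37
(np.float64(0.4692214398335145), np.float64(-0.38602645197191976), 0.16) -> [  0.    -0.   -10.44] rows>= 3
(0.6194, -0.1386, 0.16) -> [-22.73 -17.92  -0.  ] rows>= 8
(0.6194, -0.1386, 0.08) -> [ 0. -0.  8.] rows>= 2
```

The opening reads 35.5 mm, so the pads have caught the lip (36 mm) rather than the 26 mm grip. I'll reopen, go 1 cm lower and close again.

Call:
{"api": "play_rows", "payload": {"plan": [[0,0,0,0,0,0],[0,0,0,0,0,0],[0,0,0,0,0,0],[0,0,0,0,0,0],[0,0,0.5,0,0,0],[0,0,0.5,0,0,0],[0,0,0,0,0,0]], "grip": 6}}

```text
clock: 8.0
tool_pos: [0.4685, -0.3856, 0.0442]
orientation: [179.9, 0.1, -79.6]
force: [0.2, 0.0, -0.7]
opening: 0.06
gripper_force: 0.0
```

Call:
{"api": "play_rows", "payload": {"plan": [[0,0,0,0,0,0],[0,0,0,0,0,0],[0,0,0,0,0,0],[0,0,0,0,0,0],[0,0,0,0,0,0],[0,0,0,0,0,0],[0,0,0,0,0,0],[0,0,0,0,0,0]], "grip": 0}}

```text
clock: 8.67
tool_pos: [0.4694, -0.386, 0.0457]
orientation: [-180.0, -0.0, -79.6]
force: [-0.3, -0.8, -0.2]
opening: 0.0286
gripper_force: 29.9
```

```bash
python3 -c "
from h import *
o=get_obs();print(o['opening'],o['force'],o['tool_pos'])
snap('wrist','w3.png');im=cv2.imread('pics/w3.png');cv2.imwrite('pics/w3c.png',im)"
```

```text
0.028582206428577027 [-0.26240171 -0.77380705 -0.18894405] [ 0.46936317 -0.38601339  0.04571453]
```

View pics/w3.png

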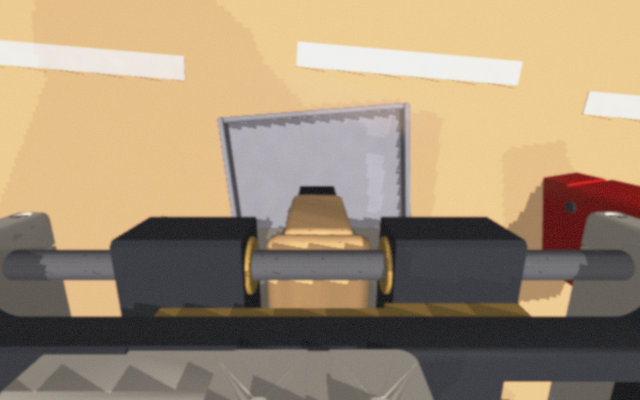

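The view shows the scraper upright between the pads at (318,240), but the opening is 28.6 mm, slightly over 26. I'll regrip 3 mm lower.

Call:
{"api": "play_rows", "payload": {"plan": [[0,0,0,0,0,0],[0,0,0,0,0,0],[0,0,0,0,0,0],[0,0,0.3,0,0,0],[0,0,0,0,0,0]], "grip": 5}}

```text
clock: 9.13
tool_pos: [0.469, -0.3858, 0.042]
orientation: [180.0, 0.0, -79.6]
force: [0.0, 0.4, 0.3]
opening: 0.0491
gripper_force: 0.0
```

Call:
{"api": "play_rows", "payload": {"plan": [[0,0,0,0,0,0],[0,0,0,0,0,0],[0,0,0,0,0,0],[0,0,0,0,0,0],[0,0,0,0,0,0],[0,0,0,0,0,0],[0,0,0,0,0,0]], "grip": 0}}

```text
clock: 9.72
tool_pos: [0.4693, -0.386, 0.0426]
orientation: [-180.0, -0.0, -79.6]
force: [0.8, 0.4, -0.2]
opening: 0.0283
gripper_force: 29.9
```

Call:
{"api": "play_rows", "payload": {"plan": [[0,0,-2,0,0,0],[0,0,-3.3,0,0,0],[0,0,-3.3,0,0,0],[0,0,-3.3,0,0,0],[0,0,0,0,0,3.4],[-2.84,-2.24,0,0,0,0],[-2.84,-2.24,0,0,0,0],[-2.84,-2.24,0,0,0,0],[-2.84,-2.24,0,0,0,0],[-2.84,-2.24,0,0,0,0],[-2.84,-2.24,0,0,0,0],[-2.84,-2.24,0,0,0,0],[-2.84,-2.24,0,0,0,0],[0,0,2,0,0,0],[0,0,2,0,0,0],[0,0,2,0,0,0],[0,0,0.8,0,0,0],[0,0,0,0,0,0],[0,0,0,0,0,0]]}}

```text
clock: 11.3
tool_pos: [0.6195, -0.1389, 0.0936]
orientation: [180.0, -0.0, -83.0]
force: [0.6, 0.7, -1.4]
opening: 0.0278
gripper_force: 30.0
```

```bash
python3 -c "
from h import *
o=get_obs();print(o['opening'],o['force'],o['tool_pos'])
s=snap('wrist','w4.png');print(s['position'],s['attitude']);
print(deltas([(.6194,-.1386,.092)],-83));pr('wrist',['lane0'],k=4)"
```

```text
0.027844124881749883 [ 0.6056765   0.68168778 -1.39923378] [ 0.6195135  -0.13890691  0.09363992]
[ 0.62763867 -0.20538414  0.23234493] [ 1.65459124e+02 -1.41274280e-02 -1.73030382e+02]
at [ 0.6201 -0.1389  0.0945] rpy [-1.7995e+02 -2.0000e-02 -8.3020e+01] turnz -0.02
(0.6194, -0.1386, 0.092) -> [-0.04  0.06  0.25] rows>= 1
None
wrist lane0 [([0.5954, -0.1418, 0.0298], 0.83)]
```

View pics/w4.png

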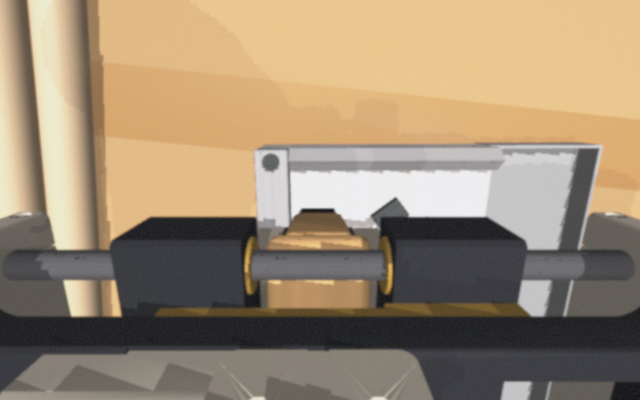

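The view shows lane 0's outer wall foot at row ~171, the stop face at column ~289, the front edge at ~490 and the blade end at (318,210). I'll refine the lateral fit from those.

```bash
python3 - <<'E'
from h import *
import math
s=dict(position=[0.62763867,-0.20538414,0.23234493],attitude=[165.459,-0.014,-173.03],fx=321.677,cx=318.05,cy=196.37,fy=321.677)
im=cv2.imread('pics/w4.png');g=im.min(axis=2).astype(int)
for col in(310,400,450,480):print(col,[(i,g[i,col],g[i+2,col]) for i in range(140,205) if abs(g[i+2,col]-g[i,col])>25])
for row in(180,190,200):print(row,[(i,g[row,i],g[row,i+2]) for i in range(245,520) if abs(g[row,i+2]-g[row,i])>20])
a=math.radians(7)
def J(p): d=p[:2]-np.array([.5585,-.0282]); return (1000*np.array([math.cos(a)*d[0]+math.sin(a)*d[1],-math.sin(a)*d[0]+math.cos(a)*d[1]])).round(1)
for u,v in((310,171),(450,171),(480,171),(289,190),(490,190),(491,215)): print(u,v,J(deproj(s,u,v,.028)))
for u,v in((301,210),(336,210)): print('blade',J(deproj(s,u,v,.054)),J(deproj(s,u,v,.074)))
print('tcp',J(np.array([.6198,-.1389])))
E
```

```text
310 [(146, np.int64(136), np.int64(165)), (147, np.int64(147), np.int64(179)), (159, np.int64(184), np.int64(158)), (160, np.int64(175), np.int64(147)), (168, np.int64(142), np.int64(181)), (169, np.int64(150), np.int64(220)), (170, np.int64(181), np.int64(233))]
400 [(146, np.int64(125), np.int64(172)), (147, np.int64(144), np.int64(186)), (159, np.int64(183), np.int64(153)), (160, np.int64(173), np.int64(143)), (169, np.int64(145), np.int64(175)), (170, np.int64(158), np.int64(207)), (171, np.int64(175), np.int64(230)), (172, np.int64(207), np.int64(236)), (199, np.int64(233), np.int64(202)), (200, np.int64(225), np.int64(164)), (201, np.int64(202), np.int64(138)), (202, np.int64(164), np.int64(118)), (203, np.int64(138), np.int64(106))]
450 [(146, np.int64(133), np.int64(180)), (147, np.int64(154), np.int64(189)), (159, np.int64(187), np.int64(158)), (168, np.int64(149), np.int64(181)), (169, np.int64(161), np.int64(204)), (170, np.int64(181), np.int64(224)), (171, np.int64(204), np.int64(234))]
480 [(146, np.int64(137), np.int64(178)), (147, np.int64(154), np.int64(191)), (159, n
[... 1280 characters left out ...]
(233), np.int64(205)), (388, np.int64(226), np.int64(167)), (389, np.int64(205), np.int64(134)), (390, np.int64(167), np.int64(99)), (391, np.int64(134), np.int64(76)), (392, np.int64(99), np.int64(75)), (395, np.int64(80), np.int64(120)), (396, np.int64(95), np.int64(159)), (397, np.int64(120), np.int64(202)), (398, np.int64(159), np.int64(225)), (399, np.int64(202), np.int64(232)), (486, np.int64(230), np.int64(205)), (487, np.int64(219), np.int64(197))]
310 171 [  52.2 -148.1]
450 171 [ -37.9 -148.1]
480 171 [ -57.2 -148.1]
289 190 [  66.  -135.6]
490 190 [ -65.3 -135.5]
491 215 [ -68.2 -118.4]
blade [  56.9 -129.9] [  55.8 -136. ]
blade [  36.6 -129.9] [  37.8 -136. ]
tcp [  47.4 -117.3]
```

Call:
{"api": "play_rows", "payload": {"plan": [[-0.05,0,0.8,0,0,0],[0,0,0.8,0,0,0],[0,0,0.6,0,0,0],[0,0,0.2,0,0,0],[0,0,0,0,0,0]]}}

```text
clock: 11.82
tool_pos: [0.6219, -0.1404, 0.0727]
orientation: [-179.7, -0.2, -82.9]
force: [-1.3, -8.2, 18.1]
opening: 0.0282
gripper_force: 30.1
```

There is unexpected contact: 18 N up, 5 mm too high. The blade end has also shifted from row 190 in w3 to row 210 in w4, so the scraper may have slipped or tilted. I'll lift and look.

Call:
{"api": "play_rows", "payload": {"plan": [[0,0,-1.5,0,0,0],[0,0,-3,0,0,0],[0,0,-3,0,0,0],[0,0,0,0,0,0],[0,0,0,0,0,0]]}}

```text
clock: 12.23
tool_pos: [0.6206, -0.1382, 0.1464]
orientation: [-179.8, -0.0, -83.0]
force: [0.2, -0.3, -2.5]
opening: 0.0282
gripper_force: 30.0
```

```bash
python3 - <<'E'
from h import *
o=get_obs();print(o['opening'],o['tool_pos'])
ims=[]
for c in('scene','side'):
    s=snapshot(c);im=cv2.cvtColor(s['frame'],cv2.COLOR_RGB2BGR)
    Rc=R.from_euler('xyz',s['attitude'],degrees=True).as_matrix();d=Rc.T@(o['tool_pos']-np.array(s['position']))
    u,v=int(s['fx']*d[0]/d[2]+s['cx']),int(s['fy']*d[1]/d[2]+s['cy']);print(u,v)
    ims.append(cv2.resize(im[max(0,v-60):v+60,max(0,u-75):u+75],(400,320),interpolation=cv2.INTER_CUBIC))
    pr(c,['scraper'],k=2)
s=snapshot('wrist');im=cv2.cvtColor(s['frame'],cv2.COLOR_RGB2BGR)[140:320,200:440]
ims.append(cv2.resize(im,(400,280)));ims.append(np.zeros((280,400,3),np.uint8))
cv2.imwrite('pics/c5.png',np.vstack([np.hstack(ims[:2]),np.hstack(ims[2:])]))
E
```

```text
0.028224102928310325 [ 0.62057674 -0.1381997   0.14635576]
266 175
scene scraper [([0.6185, -0.1269, 0.1101], 0.71), ([0.3289, -0.4171, 0.0018], 0.58)]
360 210
side scraper [([0.3279, -0.419, -0.0048], 0.84), ([0.6133, -0.1226, 0.11], 0.82)]
```

View pics/c5.png

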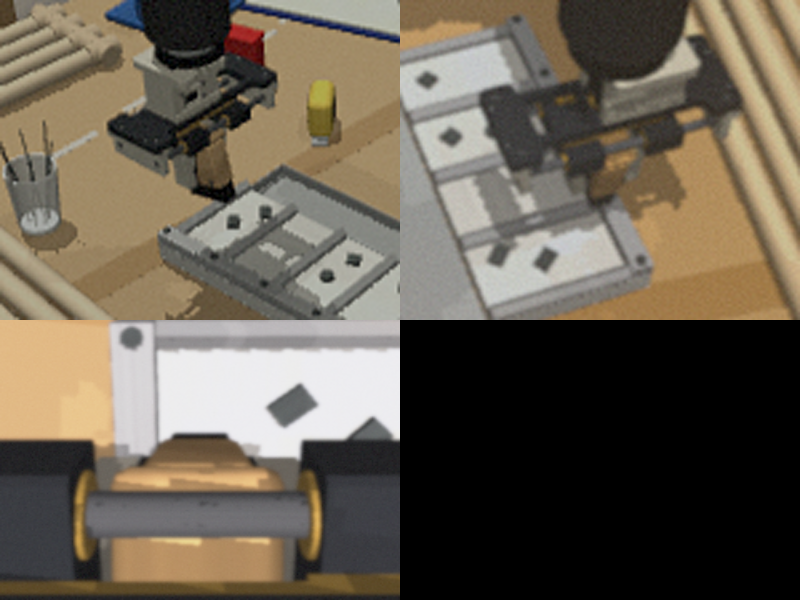

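The crop shows the scraper tilted about the closing axis, with its foot towards +y (the other cameras agree, roughly 20°). I'll measure the tilt from the blade's edge in the wrist view.

```bash
python3 - <<'E'
from h import *
s=snap('wrist','w5.png')
for f in('w3.png','w4.png','w5.png'):
    g=cv2.imread('pics/'+f).min(axis=2).astype(int)[180:235,312:324].mean(1);print(f,[(180+i,int(g[i])) for i in range(len(g)-1) if abs(g[i+1]-g[i])>15])
# camera in tool frame: x_t offset, height
o=get_obs();T=R.from_euler('xyz',o['orientation'],degrees=True)
pc=T.inv().apply(np.array(s['position'])-o['tool_pos']);Rc=(T.inv()*R.from_euler('xyz',s['attitude'],degrees=True)).as_matrix()
def row(x,z):
    d=Rc.T@(np.array([x,0,z])-pc);return s['cy']+s['fy']*d[1]/d[2]
for e in(.026,.028,.030,.032):
    print(e,'up w3',round(row(e,.0427),1),[(t,round(row(e*np.cos(a)-.0396*np.sin(a),.0396*np.cos(a)+e*np.sin(a)),1)) for t in(0,10,14,16,18,20,22,24) for a in[np.radians(t)]])
E
```

```text
w3.png [(184, 167), (185, 145), (186, 97), (187, 44), (233, 133)]
w4.png [(206, 234), (207, 215), (208, 143), (209, 63)]
w5.png [(211, 219), (212, 164), (213, 91)]
0.026 up w3 186.2 [(0, np.float64(187.4)), (10, np.float64(198.0)), (14, np.float64(202.5)), (16, np.float64(204.8)), (18, np.float64(207.2)), (20, np.float64(209.5)), (22, np.float64(211.9)), (24, np.float64(214.4))]
0.028 up w3 182.8 [(0, np.float64(183.9)), (10, np.float64(194.6)), (14, np.float64(199.1)), (16, np.float64(201.4)), (18, np.float64(203.8)), (20, np.float64(206.2)), (22, np.float64(208.6)), (24, np.float64(211.1))]
0.03 up w3 179.4 [(0, np.float64(180.5)), (10, np.float64(191.2)), (14, np.float64(195.7)), (16, np.float64(198.1)), (18, np.float64(200.5)), (20, np.float64(202.9)), (22, np.float64(205.3)), (24, np.float64(207.8))]
0.032 up w3 176.0 [(0, np.float64(177.0)), (10, np.float64(187.8)), (14, np.float64(192.4)), (16, np.float64(194.7)), (18, np.float64(197.1)), (20, np.float64(199.6)), (22, np.float64(202.0)), (24, np.float64(204.5))]
```

Call:
{"api": "play_rows", "payload": {"plan": [[0.13,0.88,0,0,0,0],[0,0.88,0,0,0,0],[0,0,0,0,5.6,0],[0,0,0,0,5.6,0],[0,0,0,0,5.6,0],[0,0,0,0,5.6,0],[-0.73,0,1.76,0,0,0],[-0.73,0,1.76,0,0,0],[-0.73,0,1.76,0,0,0],[0,0,0,0,0,0],[0,0,0,0,0,0]]}}

```text
clock: 13.45
tool_pos: [0.6009, -0.1421, 0.087]
orientation: [179.8, -22.4, -83.0]
force: [0.2, -1.0, -0.2]
opening: 0.0279
gripper_force: 30.0
```

```bash
python3 - <<'E'
from h import *
o=get_obs();print(o['opening'],o['tool_pos'],o['orientation'])
ims=[]
for c in('scene','side'):
    s=snapshot(c);im=cv2.cvtColor(s['frame'],cv2.COLOR_RGB2BGR)
    Rc=R.from_euler('xyz',s['attitude'],degrees=True).as_matrix();d=Rc.T@(o['tool_pos']-np.array(s['position']))
    u,v=int(s['fx']*d[0]/d[2]+s['cx']),int(s['fy']*d[1]/d[2]+s['cy'])
    ims.append(cv2.resize(im[max(0,v-45):v+45,max(0,u-50):u+50],(400,360),interpolation=cv2.INTER_CUBIC))
    pr(c,['scraper'],k=2)
cv2.imwrite('pics/c6.png',np.hstack(ims[:2]))
E
```

```text
0.027934117058315194 [ 0.60089556 -0.14206864  0.08696902] [179.8483603  -22.4221676  -82.97256076]
scene scraper [([0.6018, -0.1476, 0.0447], 0.54)]
side scraper [([0.5984, -0.1404, 0.0531], 0.86), ([0.3273, -0.421, -0.0036], 0.72)]
```

View pics/c6.png

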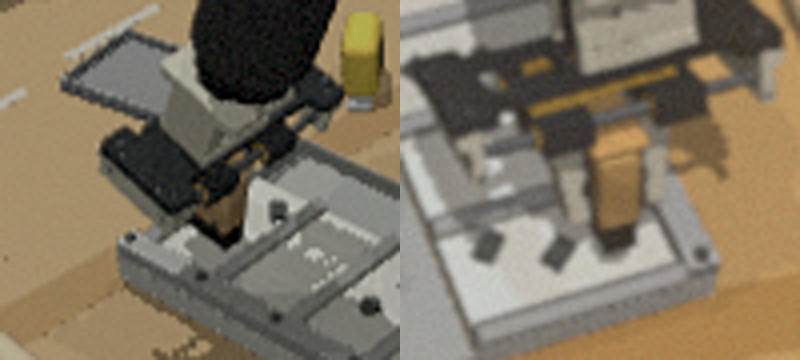

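The scraper now looks upright over lane 0, behind the chips. I'll lower it to touch.

Call:
{"api": "play_rows", "payload": {"plan": [[-0.3,0,0.74,0,0,0],[-0.3,0,0.74,0,0,0],[-0.1,0,0.24,0,0,0],[0,0,0,0,0,0],[0,0,0,0,0,0]]}}

```text
clock: 14.07
tool_pos: [0.6041, -0.1424, 0.0719]
orientation: [-179.8, -22.6, -83.1]
force: [-1.8, -3.5, 21.2]
opening: 0.0281
gripper_force: 30.0
```

Contact comes 5 mm early, which fits the scraper having slid down in the grip during the slackening. I'll release it here, straighten the tool and regrip.

Call:
{"api": "play_rows", "payload": {"plan": [[0.15,0,-0.37,0,0,0],[0,0,0,0,0,0],[0,0,0,0,0,0],[0,0,0,0,0,0],[0,0,0,0,0,0],[0,0,-2,0,0,0],[0,0,-3,0,0,0],[0,0,-3,0,0,0],[0,0,0,0,-5.6,0],[0,0,0,0,-5.6,0],[0,0,0,0,-5.6,0],[0,0,0,0,-5.6,0],[0,0,0,0,0,0],[0,0,0,0,0,0]], "grip": 6.5}}

```text
clock: 15.23
tool_pos: [0.5989, -0.1127, 0.1467]
orientation: [-180.0, -0.0, -83.2]
force: [0.1, -0.4, -0.7]
opening: 0.0649
gripper_force: 0.0
```

```bash
python3 - <<'E'
from h import *
s=snap('wrist','w7.png');print(s['position'],s['attitude'])
pr('wrist',['scraper'],k=2);pr('wrist',['scraper'],fn=spot_in,k=2)
for c in('scene','side'):
    snapshot(c); pr(c,['scraper'],k=2)
deltas([(.6,-.14,.1)],-83)
E
```

```text
[ 0.60661075 -0.17915703  0.28538792] [ 1.65484546e+02  4.89256729e-02 -1.73223713e+02]
wrist scraper [([0.6033, -0.1441, 0.0312], 0.6)]
wrist scraper [([0.6024, -0.1458, 0.1132], 0.68)]
scene scraper [([0.6034, -0.1463, 0.029], 0.65)]
side scraper [([0.6002, -0.1424, 0.0294], 0.96), ([0.3308, -0.4169, -0.0035], 0.61)]
at [ 0.5981 -0.1106  0.1465] rpy [ 1.7995e+02 -4.0000e-02 -8.2950e+01] turnz 0.05
(0.6, -0.14, 0.1) -> [2.94 0.17 4.65] rows>= 2
```

View pics/w7.png

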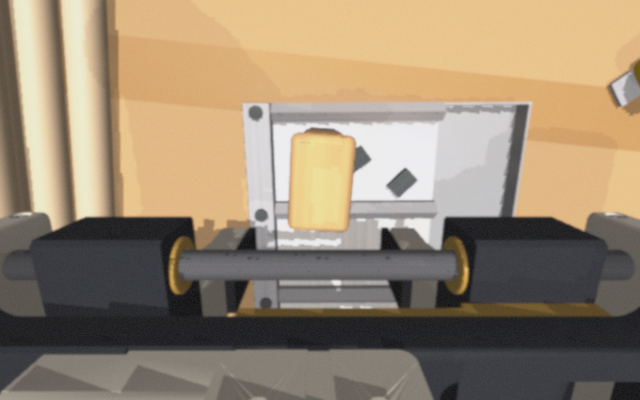

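The view shows the scraper standing upright in lane 0 at (322,183), with the chips clear in front of it. I'll regrip vertically.

Call:
{"api": "play_rows", "payload": {"plan": [[1.6,0.02,0,0,0,0],[1.6,0.02,0,0,0,0],[0,0,0,0,0,0],[0,0,2.5,0,0,0],[0,0,2.5,0,0,0],[0,0,2.2,0,0,0],[0,0,0.45,0,0,0],[0,0,0,0,0,0],[0,0,0,0,0,0]]}}

```text
clock: 16.33
tool_pos: [0.6025, -0.1428, 0.071]
orientation: [-180.0, -0.0, -83.0]
force: [0.6, 1.0, 0.8]
opening: 0.0651
gripper_force: 0.0
```

Call:
{"api": "play_rows", "payload": {"plan": [[0,0,0,0,0,0],[0,0,0,0,0,0],[0,0,0,0,0,0],[0,0,0,0,0,0],[0,0,0,0,0,0],[0,0,0,0,0,0],[0,0,0,0,0,0],[0,0,0,0,0,0],[0,0,0,0,0,0]], "grip": 0}}

```text
clock: 17.08
tool_pos: [0.6021, -0.1432, 0.0706]
orientation: [-180.0, -0.0, -83.0]
force: [-0.2, 0.3, 2.6]
opening: 0.0284
gripper_force: 29.2
```

Call:
{"api": "play_rows", "payload": {"plan": [[-0.2,0,-0.1,0,0,0],[0,0.7,0,0,0,0],[0,1.3,0,0,0,0],[0,1.3,0,0,0,0],[0,1.3,0,0,0,0],[0,1.3,0,0,0,0],[0,1.3,0,0,0,0],[0,1.3,0,0,0,0],[0,1.3,0,0,0,0],[0,1,0,0,0,0],[0,0,0,0,0,0],[0,0,0,0,0,0],[0,0,0,0,0,0]]}}

```text
clock: 18.17
tool_pos: [0.4951, -0.1542, 0.0715]
orientation: [-180.0, -0.0, -83.0]
force: [0.8, -0.5, -1.1]
opening: 0.028
gripper_force: 29.2
```

```bash
cat >> h.py <<'E'
JO=np.array([.5584,-.0275]);JA=np.radians(7.)
def JW(x,y,z):
    c,s=np.cos(JA),np.sin(JA);return (JO[0]+c*x-s*y,JO[1]+s*x+c*y,z)
def WJ(p):
    c,s=np.cos(JA),np.sin(JA);d=np.array(p[:2])-JO;return np.round(1000*np.array([c*d[0]+s*d[1],-s*d[0]+c*d[1],p[2]]),1)
def chips(cams=('scene','side')):
    for c in cams:
        snapshot(c);print(c,[(WJ(d['position']).tolist(),round(d['score'],2)) for d in spot_point(c,'chip0') if d['score']>.15])
E
python3 - <<'E'
from h import *
chips(); s=snap('wrist','w8.png')
deltas([JW(.047,.039,.11),JW(.047,.039,.0695)])
E
```

```text
scene [([-36.6, 117.7, 27.5], 0.54), ([5.5, 33.1, 32.8], 0.48), ([-31.7, 41.4, 27.6], 0.36), ([59.8, 312.1, -1.9], 0.31)]
side [([-94.8, -127.2, 7.7], 0.59)]
at [ 0.4949 -0.1542  0.0711] rpy [180.    -0.   -83.02] turnz 0.0
(np.float64(0.6002967647343413), np.float64(0.016937159054053488), 0.11) -> [-15.7  -12.54  -3.89] rows>= 5
(np.float64(0.6002967647343413), np.float64(0.016937159054053488), 0.0695) -> [ 0.   -0.    4.05] rows>= 1
```

View pics/w8.png

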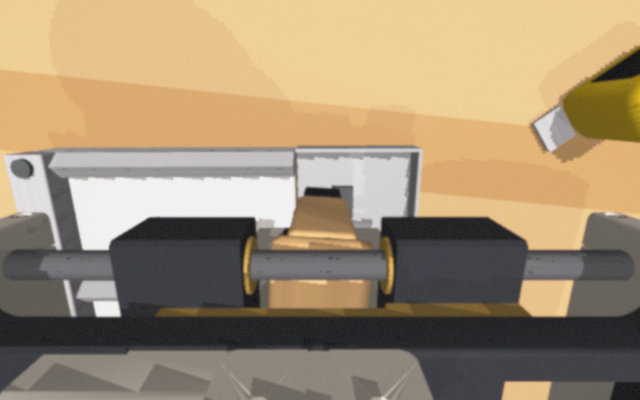

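Lane 0 is clean, with a chip visible in the tray at (345,190) beyond the blade. Lane 2 is next.

Call:
{"api": "play_rows", "payload": {"plan": [[0,0,-2,0,0,0],[0,0,-2,0,0,0],[-1,-0.7,0,0,0,0],[-2.1,-1.52,0,0,0,0],[-2.1,-1.52,0,0,0,0],[-2.1,-1.52,0,0,0,0],[-2.1,-1.52,0,0,0,0],[-2.1,-1.52,0,0,0,0],[-2.1,-1.52,0,0,0,0],[-2.1,-1.52,0,0,0,0],[0,0,0,0,0,0],[0,0,2,0,0,0],[0,0,1.8,0,0,0],[0,0,0.2,0,0,0],[0,0,0,0,0,0],[0,0,0,0,0,0]]}}

```text
clock: 19.75
tool_pos: [0.5876, 0.0152, 0.0709]
orientation: [179.9, -0.0, -83.0]
force: [-0.9, -1.4, -2.3]
opening: 0.0281
gripper_force: 30.0
```

```bash
python3 -c "
from h import *
o=get_obs();print(WJ(o['tool_pos']),o['force'],o['opening'])"
```

```text
[34.2 38.8 70.9] [-0.91596964 -1.44694272 -2.32254972] 0.02805977704699848
```

Call:
{"api": "play_rows", "payload": {"plan": [[0,0.7,0,0,0,0],[0,1.3,0,0,0,0],[0,1.3,0,0,0,0],[0,1.3,0,0,0,0],[0,1.3,0,0,0,0],[0,1.3,0,0,0,0],[0,1.3,0,0,0,0],[0,1.3,0,0,0,0],[0,1,0,0,0,0],[0,0,0,0,0,0],[0,0,0,0,0,0],[0,0,-2,0,0,0],[0,0,-2,0,0,0],[-1,-0.7,0,0,0,0],[-2.3,-2.3,0,0,0,0],[-2.3,-2.3,0,0,0,0],[-2.2,-2.3,0,0,0,0],[0,0,0,0,0,0],[0,0,0,0,0,0]]}}

```text
clock: 21.33
tool_pos: [0.5481, 0.0908, 0.1103]
orientation: [180.0, -0.0, -82.9]
force: [-0.6, -0.4, -1.7]
opening: 0.0281
gripper_force: 30.0
```

```bash
python3 -c "
from h import *
o=get_obs();print(WJ(o['tool_pos']),o['force'],o['opening']);chips()
snapshot('side');print([WJ(d['position']) for d in spot_point('side','scraper')])"
```

```text
[  4.2 118.6 110.3] [-0.560691   -0.43711054 -1.71475549] 0.028087462124399852
scene [([-94.4, -133.9, 2.9], 0.44)]
side [([-74.6, 52.1, 12.7], 0.59), ([-97.0, -100.5, 4.7], 0.55), ([-94.3, -127.7, 9.5], 0.52), ([-88.0, 32.8, 7.3], 0.51), ([-34.7, 118.4, 29.9], 0.48)]
[array([-276.6, -361.7,   -1.5]), array([  3.4, 117.3,  73. ]), array([-94.1, -99.9,   4.1])]
```

Call:
{"api": "play_rows", "payload": {"plan": [[0.1,0,2,0,0,0],[0,0,1.7,0,0,0],[0,0,0.2,0,0,0],[0,0,0,0,0,0],[0,0.7,0,0,0,0],[0,1.3,0,0,0,0],[0,1.3,0,0,0,0],[0,1.3,0,0,0,0],[0,1.3,0,0,0,0],[0,1.3,0,0,0,0],[0,0.7,0,0,0,0],[0,0,0,0,0,0],[0,0,0,0,0,0],[0,0,-2,0,0,0],[0,0,-3,0,0,0],[0,0,0,0,0,0]]}}

```text
clock: 22.97
tool_pos: [0.4721, 0.0798, 0.1271]
orientation: [-179.6, 0.1, -82.9]
force: [0.7, 0.7, -0.6]
opening: 0.0285
gripper_force: 30.0
```

```bash
python3 -c "
from h import *
o=get_obs();print(WJ(o['tool_pos']),o['force'],o['opening']);chips()
snap('side','s9.png');im=cv2.imread('pics/s9.png')[140:290,220:400];cv2.imwrite('pics/s9c.png',cv2.resize(im,(720,600),interpolation=cv2.INTER_CUBIC))
deltas([(.465,-.392,.14),(.465,-.392,.05)],-79.5)"
```

```text
[-72.6 117.  127.1] [ 0.65726807  0.66591003 -0.61939313] 0.02845692436226426
scene [([-260.9, -202.9, 2.7], 0.65), ([-92.3, -131.2, 2.1], 0.42), ([-40.9, 119.6, 24.9], 0.4)]
side [([-94.5, -101.7, 8.0], 0.49), ([-75.1, 51.9, 8.1], 0.46), ([-94.3, -125.6, 8.8], 0.41), ([-35.3, 119.1, 29.2], 0.4), ([19.7, 33.9, 25.7], 0.17)]
at [0.4683 0.0781 0.1216] rpy [ 1.7994e+02 -2.0000e-02 -8.3040e+01] turnz -3.54
(0.465, -0.392, 0.14) -> [46.17  8.89 -1.84] rows>= 12
(0.465, -0.392, 0.05) -> [ 0. -0.  9.] rows>= 3
```

View pics/s9c.png

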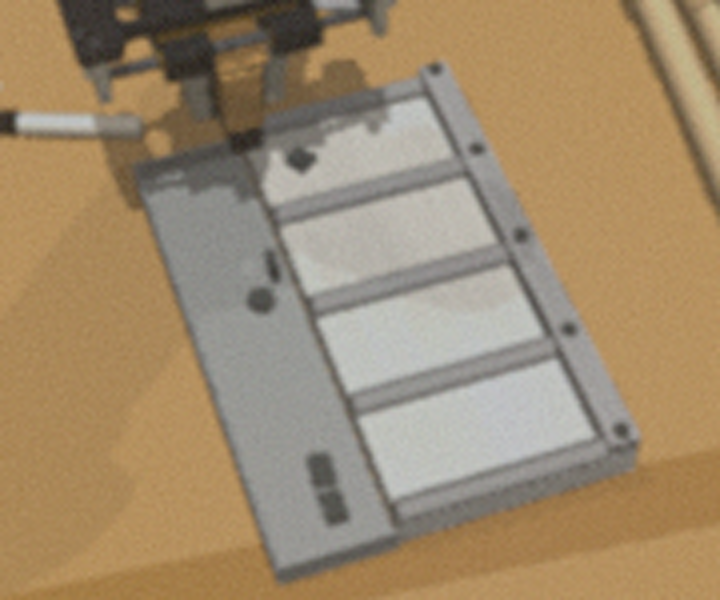

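The side crop shows four chips in the tray (two at (325,490), one at (260,300), one on edge at (272,262)). The lane 3 chip at (300,158) is still there, so I'll check the scraper's hold.

```bash
python3 -c "
from h import *
snap('wrist','w10.png')
for f in('w8.png','w10.png'):
    g=cv2.imread('pics/'+f).min(axis=2).astype(int)[150:245,312:324].mean(1);print(f,[(150+i,int(g[i]),int(g[i+1])) for i in range(len(g)-1) if abs(g[i+1]-g[i])>12])
for c in('scene','side'):
    snapshot(c);print([WJ(d['position']) for d in spot_point(c,'scraper')])
o=get_obs();print(o['tool_pos'],o['force'],o['opening'])"
```

```text
w8.png [(151, 201, 177), (152, 177, 153), (156, 155, 174), (157, 174, 194), (185, 207, 183), (186, 183, 131), (187, 131, 71), (188, 71, 34), (194, 31, 43), (195, 43, 57), (196, 57, 69), (231, 105, 118), (232, 118, 130), (236, 132, 110), (237, 110, 94)]
w10.png [(188, 188, 165), (189, 165, 113), (190, 113, 56), (191, 56, 25), (197, 39, 54), (233, 122, 106), (234, 106, 87)]
[array([-74.1, 115.2,  83.3]), array([-277.8, -356.4,    1.8]), array([ 1.274e+02, -3.335e+02, -1.000e-01])]
[array([-275.3, -359.8,   -3.8]), array([-79.9, 115.1,  84.2])]
[0.46826517 0.07818577 0.12172792] [ 0.1178859   0.25819199 -1.16496946] 0.02841845888996887
```

View pics/w10.png

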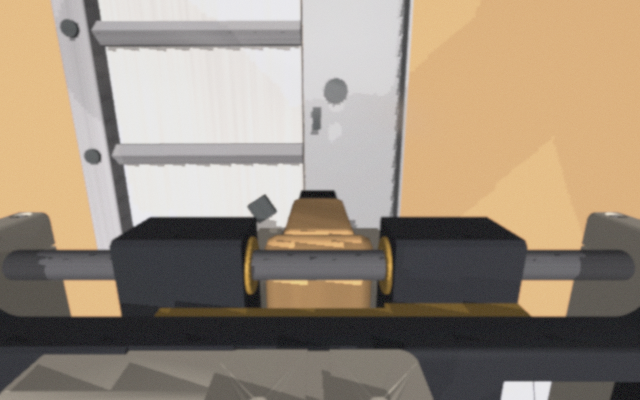

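The scraper has slipped up a few mm with a slight tilt, so it passed over the 6 mm chip. I'll repeat lane 3 lower, going by touch.

Call:
{"api": "play_rows", "payload": {"plan": [[0,-1,0,0,0,0],[0,-2.5,0,0,0,0],[0,-2.5,0,0,0,0],[0,-2,0,0,0,0],[0,0,0,0,0,0],[0,0,2,0,0,0],[0,0,2,0,0,0],[0,0,0.8,0,0,0],[0,0,0.4,0,0,0],[0,0,0,0,0,0],[0,0,0,0,0,0]]}}

```text
clock: 24.38
tool_pos: [0.5483, 0.0882, 0.0708]
orientation: [-180.0, -0.0, -83.0]
force: [0.4, 0.3, -1.6]
opening: 0.0281
gripper_force: 30.0
```

Call:
{"api": "play_rows", "payload": {"plan": [[0,0,0.2,0,0,0],[0,0,0.15,0,0,0],[0,0,0,0,0,0],[0,0,0,0,0,0]]}}

```text
clock: 24.72
tool_pos: [0.5486, 0.0885, 0.0679]
orientation: [-179.9, 0.0, -83.0]
force: [-0.6, 0.7, 5.2]
opening: 0.0278
gripper_force: 30.0
```

Contact at about 5 N, so the blade is on the floor. I'll wipe to the edge.

Call:
{"api": "play_rows", "payload": {"plan": [[0,0,-0.08,0,0,0],[0,0.7,0,0,0,0],[0,1.2,0,0,0,0],[0,1.2,0,0,0,0],[0,1.2,0,0,0,0],[0,1.2,0,0,0,0],[0,1.2,0,0,0,0],[0,1.2,0,0,0,0],[0,0,0,0,0,0],[0,0,0,0,0,0],[0,0,-2,0,0,0],[0,0,-3,0,0,0],[0,0,0,0,0,0]]}}

```text
clock: 25.8
tool_pos: [0.4725, 0.0797, 0.1219]
orientation: [-179.6, 0.1, -82.9]
force: [2.0, 1.2, -0.4]
opening: 0.0284
gripper_force: 30.0
```

```bash
python3 -c "
from h import *
chips();snapshot('wrist');print([(WJ(d['position']),d['score']) for d in spot_point('wrist','chip0')])
snap('side','s11.png');im=cv2.imread('pics/s11.png')[140:290,220:400];cv2.imwrite('pics/s11c.png',cv2.resize(im,(540,450),interpolation=cv2.INTER_CUBIC))
deltas([(.465,-.392,.14),(.465,-.392,.05)],-79.5)"
```

```text
scene [([-93.9, -132.3, 6.0], 0.61), ([-99.8, 126.9, 2.0], 0.57)]
side [([-93.5, 125.1, 0.6], 0.56), ([-95.2, -124.9, 7.1], 0.42), ([-86.3, 34.0, 6.2], 0.39), ([-75.7, 48.4, 11.5], 0.38), ([-96.2, -99.7, 6.7], 0.36)]
[(array([-90.6,  35.6,   4.3]), 0.91), (array([-91.3, 120.5,   3.6]), 0.68), (array([-76.4,  49.8,  12.2]), 0.56)]
at [0.469  0.0781 0.1166] rpy [ 1.799e+02 -4.000e-02 -8.304e+01] turnz -3.54
(0.465, -0.392, 0.14) -> [46.15  8.96 -2.34] rows>= 12
(0.465, -0.392, 0.05) -> [ 0. -0.  9.] rows>= 3
```

View pics/s11c.png

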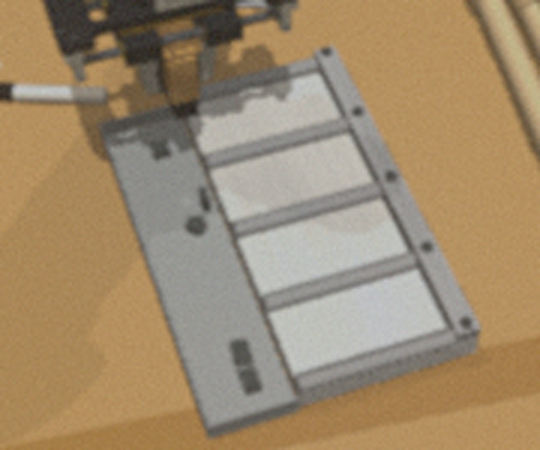

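All five chips are in the catch tray and the lanes are empty. Now I'll return the scraper.

Call:
{"api": "play_rows", "payload": {"plan": [[0,0,0,0,0,-3.5],[1.2,0.24,-0.34,0,0,0],[2.3,0.44,-0.5,0,0,0],[3.3,0.64,-0.5,0,0,0],[3.3,0.64,-0.5,0,0,0],[3.3,0.64,-0.5,0,0,0],[3.3,0.64,0,0,0,0],[3.3,0.64,0,0,0,0],[3.3,0.64,0,0,0,0],[3.3,0.64,0,0,0,0],[3.3,0.64,0,0,0,0],[3.3,0.64,0,0,0,0],[3.3,0.64,0,0,0,0],[3.3,0.64,0,0,0,0],[3.3,0.64,0,0,0,0],[2.35,0.5,0,0,0,0],[0,0,0,0,0,0],[0,0,2.5,0,0,0],[0,0,2.5,0,0,0],[0,0,0,0,0,0]]}}

```text
clock: 27.82
tool_pos: [0.4613, -0.3834, 0.0859]
orientation: [179.6, 0.3, -79.7]
force: [-1.3, 0.5, -1.4]
opening: 0.028
gripper_force: 30.0
```

```bash
python3 -c "
from h import *
deltas([(.466,-.392,.044)],-79.5);
for c in('scene','side','wrist'):
    snapshot(c);pr(c,['scraper','tool_tray'],k=2)"
```

```text
at [ 0.4613 -0.3834  0.0859] rpy [179.62   0.32 -79.68] turnz -0.18
(0.466, -0.392, 0.044) -> [ 0.93 -0.3   4.19] rows>= 2
scene scraper [([0.4625, -0.3828, 0.0481], 0.67), ([0.3267, -0.4144, 0.0029], 0.6)]
scene tool_tray [([0.4702, -0.398, 0.0014], 0.69)]
side scraper [([0.4673, -0.3958, -0.0012], 0.69), ([0.3288, -0.4193, -0.0034], 0.62)]
side tool_tray [([0.468, -0.3933, 0.001], 0.72)]
wrist scraper [([0.4667, -0.3813, 0.0584], 0.71), ([0.33, -0.4197, -0.0019], 0.6)]
wrist tool_tray [([0.4693, -0.3956, 0.0032], 0.98)]
```

Call:
{"api": "play_rows", "payload": {"plan": [[0.45,-0.2,0,0,0,0],[0,0,2,0,0,0],[0,0,1.5,0,0,0],[0,0,0.5,0,0,0],[0,0,0,0,0,0],[0,0,0,0,0,0]]}}

```text
clock: 28.77
tool_pos: [0.468, -0.3889, 0.0513]
orientation: [180.0, -0.0, -79.5]
force: [1.2, -0.9, -0.8]
opening: 0.0282
gripper_force: 30.0
```

Call:
{"api": "play_rows", "payload": {"plan": [[0,0,0.5,0,0,0],[0,0,0.3,0,0,0],[0,0,0,0,0,0],[0,0,0,0,0,0]]}}

```text
clock: 29.1
tool_pos: [0.4679, -0.3887, 0.0433]
orientation: [-180.0, -0.0, -79.5]
force: [0.8, -0.0, -1.5]
opening: 0.0282
gripper_force: 30.0
```

Call:
{"api": "play_rows", "payload": {"plan": [[0,0,0.1,0,0,0],[0,0,0.1,0,0,0],[0,0,0,0,0,0],[0,0,0,0,0,0]]}}

```text
clock: 29.43
tool_pos: [0.4681, -0.3889, 0.0429]
orientation: [-180.0, -0.1, -79.5]
force: [-2.8, 3.8, 13.7]
opening: 0.0279
gripper_force: 30.0
```

Call:
{"api": "play_rows", "payload": {"plan": [[0,0,-0.1,0,0,0],[0,0,0,0,0,0],[0,0,0,0,0,0],[0,0,0,0,0,0],[0,0,0,0,0,0],[0,0,-1.5,0,0,0],[0,0,-3,0,0,0],[0,0,-4,0,0,0],[0,0,-4,0,0,0],[0,0,-4,0,0,0],[0,0,0,0,0,0]], "grip": 8}}

```text
clock: 30.35
tool_pos: [0.4711, -0.391, 0.2161]
orientation: [-179.5, -0.5, -79.4]
force: [1.3, -1.8, 0.9]
opening: 0.08
gripper_force: 0.0
```

```bash
python3 - <<'E'
from h import *
for c in('scene','side','wrist'):
    s=snap(c,c+'12.png');pr(c,['scraper'],k=2)
    if c!='wrist': pr(c,['caster0'],k=5)
im=cv2.imread('pics/wrist12.png')[60:260,200:440];sc=cv2.imread('pics/scene12.png')[220:320,350:450];sc2=cv2.imread('pics/scene12.png')[120:190,220:320]
cv2.imwrite('pics/c12.png',np.hstack([cv2.resize(im,(300,280)),cv2.resize(sc,(280,280)),cv2.resize(sc2,(220,280))]))
deltas([(.50,-.05,.25),(.47,.2,.25)],-79.5)
E
```

```text
scene scraper [([0.3281, -0.4171, 0.0014], 0.8), ([0.4704, -0.3893, 0.0018], 0.66)]
scene caster0 [([0.5799, 0.2865, -0.0002], 0.84), ([0.5636, 0.4035, 0.0025], 0.64)]
side scraper [([0.4672, -0.3861, 0.0028], 0.65), ([0.3256, -0.4181, -0.0033], 0.56)]
side caster0 [([0.4582, 0.2958, 0.0015], 0.9), ([0.5631, 0.4104, -0.0023], 0.8)]
wrist scraper [([0.3306, -0.4169, -0.0], 0.97), ([0.4729, -0.3894, 0.006], 0.61)]
at [ 0.4673 -0.3884  0.2056] rpy [ 1.7988e+02  8.0000e-02 -7.9530e+01] turnz -0.03
(0.5, -0.05, 0.25) -> [-32.68  -9.39  -4.44] rows>= 9
(0.47, 0.2, 0.25) -> [-25.13  -1.61  -0.  ] rows>= 7
```

View pics/c12.png

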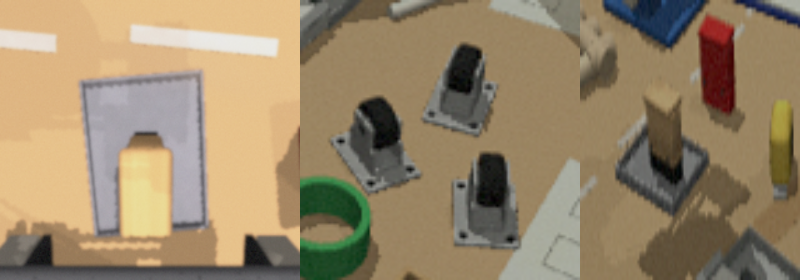

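The crops show the scraper upright in its tray and the three casters standing near the tape roll. That is my picture quota used, so I'm working by numbers from here. I'll move the wrist over the casters.

Call:
{"api": "play_rows", "payload": {"plan": [[-3.6,-1.04,-0.8,0,0,0],[-3.6,-1.04,-0.8,0,0,0],[-3.6,-1.04,-0.8,0,0,0],[-3.6,-1.04,-0.8,0,0,0],[-3.6,-1.04,-0.8,0,0,0],[-3.6,-1.04,-0.8,0,0,0],[-3.6,-1.04,-0.8,0,0,0],[-3.6,-1.04,-0.8,0,0,0],[-3.6,-1.04,-0.8,0,0,0],[-3.88,0.09,0,0,0,0],[-3.88,0.09,0,0,0,0],[-3.88,0.09,0,0,0,0],[-3.88,0.09,0,0,0,0],[-3.88,0.09,0,0,0,0],[-3.88,0.09,0,0,0,0],[-3.88,0.09,0,0,0,0],[-3.88,0.09,0,0,0,0],[-3.88,0.09,0,0,0,0],[-3.88,0.09,0,0,0,0]]}}

```text
clock: 32.33
tool_pos: [0.4205, 0.3286, 0.2785]
orientation: [180.0, -0.0, -79.5]
force: [1.8, -0.6, -0.2]
opening: 0.0803
gripper_force: 0.0
```

Call:
{"api": "play_rows", "payload": {"plan": [[0,0,0,0,0,-7.1],[0,0,0,0,0,-7.1],[0,0,0,0,0,-7.1],[0,0,0,0,0,-7.1],[0,0,0,0,0,-7.1],[0,0,0,0,0,-7.1],[0,0,0,0,0,-7.1],[0,0,0,0,0,-7.1],[0,0,0,0,0,-7.1],[0,0,0,0,0,-7.1],[0,0,0,0,0,-7.1],[0,0,0,0,0,-7.1],[0,0,0,0,0,-1.3],[0,0,0,0,0,0],[0,0,0,0,0,0]]}}

```text
clock: 33.58
tool_pos: [0.4214, 0.3268, 0.2786]
orientation: [180.0, 0.0, 6.8]
force: [-0.5, -0.2, -0.4]
opening: 0.08
gripper_force: 0.0
```

```bash
cat >> h.py <<'E'
def casters(f):
    "wheel (black) tops in the wrist picture: centre and long-axis yaw"
    s=snap('wrist',f);D=spot_point('wrist','caster0')
    im=cv2.imread('pics/'+f);v=im.max(axis=2)
    Rc=R.from_euler('xyz',s['attitude'],degrees=True).as_matrix()
    for d in D:
        if d['score']<.3: continue
        p=np.array(d['position'])
        def px(q):
            e=Rc.T@(q-np.array(s['position']));return s['fx']*e[0]/e[2]+s['cx'],s['fy']*e[1]/e[2]+s['cy']
        u,w=px(p+[0,0,.06]); m=np.zeros(v.shape,np.uint8);cv2.circle(m,(int(u),int(w)),38,255,-1);m[214:]=0
        m=cv2.morphologyEx(((m>0)&(v<60)).astype(np.uint8),cv2.MORPH_OPEN,np.ones((3,3)))
        C=[c for c in cv2.findContours(m,0,1)[0] if cv2.contourArea(c)>60]
        out=None
        if C:
            c=max(C,key=cv2.contourArea);b=cv2.minAreaRect(c);P=cv2.boxPoints(b)
            W=np.array([deproj(s,*q,.06) for q in P]);e1=W[1]-W[0];e2=W[2]-W[1]
            L=e1 if np.linalg.norm(e1)>np.linalg.norm(e2) else e2
            out=(W.mean(0)[:2].round(4),'yaw',round((np.degrees(np.arctan2(L[1],L[0]))+90)%180-90,1),'size',round(float(np.linalg.norm(e1)),3),round(float(np.linalg.norm(e2)),3),'px',np.round(b[0]))
        print(p.round(4),round(d['score'],2),out)
E
python3 - <<'E'
from h import *
casters('w13.png');pr('wrist',['tape_roll'],k=1)
for c in('scene','side'): snapshot(c);pr(c,['caster0'],k=5)
o=get_obs();print(o['tool_pos'],o['orientation'])
E
```

```text
[ 0.5639  0.4075 -0.0032] 0.75 (array([0.5588, 0.4088]), 'yaw', np.float64(40.6), 'size', 0.02, 0.046, 'px', array([254.,  32.]))
[ 0.4583  0.2983 -0.0036] 0.63 (array([0.4606, 0.2977]), 'yaw', np.float64(24.5), 'size', 0.022, 0.045, 'px', array([349., 143.]))
[0.5818 0.2883 0.0027] 0.57 (array([0.5801, 0.2863]), 'yaw', np.float64(73.0), 'size', 0.026, 0.048, 'px', array([377.,  25.]))
wrist tape_roll []
scene caster0 [([0.4634, 0.2948, 0.0001], 0.92), ([0.5758, 0.2899, -0.0021], 0.74), ([0.562, 0.4054, 0.0027], 0.57)]
side caster0 [([0.5743, 0.2833, -0.0018], 0.93), ([0.561, 0.4121, 0.0034], 0.65), ([0.459, 0.2969, 0.0], 0.55), ([0.5879, -0.0639, 0.0255], 0.4)]
[0.42150389 0.32686328 0.27900332] [-1.79999103e+02 -1.37942241e-03  6.93680141e+00]
```

Wheel rectangles of about 22×46 mm give reliable yaws of 24.5°, 73° and 40.6°. I'll pick the nearest caster first.

Call:
{"api": "play_rows", "payload": {"plan": [[0,0,0,0,0,-5.9],[0,0,0,0,0,-5.9],[0,0,0,0,0,-5.8],[1.12,2.17,2,0,0,0],[1.12,2.17,2,0,0,0],[0,0,3,0,0,0],[0,0,3.5,0,0,0],[0,0,3.5,0,0,0],[0,0,3,0,0,0],[0,0,3,0,0,0],[0,0,2.5,0,0,0],[0,0,1,0,0,0],[0,0,0,0,0,0],[0,0,0,0,0,0]]}}

```text
clock: 35.1
tool_pos: [0.4602, 0.297, 0.0444]
orientation: [180.0, 0.0, 24.6]
force: [0.4, -0.4, 0.5]
opening: 0.0803
gripper_force: 0.0
```

Call:
{"api": "play_rows", "payload": {"plan": [[0,0,0,0,0,0],[0,0,0,0,0,0],[0,0,0,0,0,0],[0,0,0,0,0,0],[0,0,0,0,0,0],[0,0,0,0,0,0],[0,0,0,0,0,0],[0,0,0,0,0,0],[0,0,0,0,0,0]], "grip": 0}}

```text
clock: 35.85
tool_pos: [0.4599, 0.2968, 0.0441]
orientation: [-180.0, -0.0, 24.6]
force: [-1.5, -0.4, 1.9]
opening: 0.0342
gripper_force: 29.8
```

```bash
python3 - <<'E'
from h import *
t=get_obs()['tool_pos']
deltas([(t[0],t[1],.13),JW(.012,.117,.13),JW(.012,.117,.075)],7)
E
```

```text
at [0.4599 0.2968 0.0441] rpy [-180.     -0.     24.59] turnz 17.59
(np.float64(0.45992095396857646), np.float64(0.2968000633143346), 0.13) -> [ 0.    0.   -8.59] rows>= 3
(np.float64(0.5560518406412936), np.float64(0.09009033186289644), 0.13) -> [ 7.02 21.69 -0.  ] rows>= 6
(np.float64(0.5560518406412936), np.float64(0.09009033186289644), 0.075) -> [0.  0.  5.5] rows>= 2
```

Call:
{"api": "play_rows", "payload": {"plan": [[0,0,-1,0,0,0],[0,0,-2.5,0,0,0],[0,0,-3,0,0,0],[0,0,-2.5,0,0,0],[0,0,0,0,0,5.9],[0,0,0,0,0,5.9],[0,0,0,0,0,5.8],[0.3,1.3,0,0,0,0],[0.5,2.5,0,0,0,0],[0.62,3.34,0,0,0,0],[0.62,3.34,0,0,0,0],[0.62,3.34,0,0,0,0],[0.62,3.34,0,0,0,0],[0.62,3.34,0,0,0,0],[0.62,3.34,0,0,0,0],[0.62,3.34,0,0,0,0],[0.62,3.34,0,0,0,0],[0.62,3.34,0,0,0,0],[0.62,3.39,0,0,0,0],[0,0,0,0,0,0]]}}

```text
clock: 37.52
tool_pos: [0.5751, -0.0698, 0.1338]
orientation: [179.9, 0.1, 6.9]
force: [0.8, 0.8, -1.1]
opening: 0.0344
gripper_force: 29.8
```

```bash
python3 - <<'E'
from h import *
snapshot('wrist');o=get_obs();print(WJ(o['tool_pos']),o['orientation'],o['opening'])
deltas([JW(.012,-.039,.13)],7);print([(WJ(d['position']),d['score']) for d in spot_point('wrist','caster0')])
for c in('scene','side'): snapshot(c);print(c,[(WJ(d['position']),round(d['score'],2)) for d in spot_point(c,'caster0')])
E
```

```text
[ 10.9 -42.1 133.7] [1.79983708e+02 7.73326088e-02 6.85149887e+00] 0.03377112542074646
at [ 0.5744 -0.068   0.1337] rpy [1.7998e+02 8.0000e-02 6.8500e+00] turnz -0.15
(np.float64(0.5750634582124966), np.float64(-0.06474686779314978), 0.13) -> [ 0.11 -0.31  0.37] rows>= 1
[(array([ 13.4, -42.4,  86.6]), 0.79)]
scene [(array([ 5.620e+01,  3.108e+02, -1.000e-01]), 0.64), (array([ 14.4, -41. ,  89.5]), 0.64), (array([ 55. , 430.4,   2.2]), 0.56)]
side [(array([ 56. , 433.2,  -1.1]), 0.83), (array([ 56.2, 306.3,   3.1]), 0.68), (array([ 10.1, -40.4,  92.2]), 0.53)]
```

Call:
{"api": "play_rows", "payload": {"plan": [[0,-0.1,1.5,0,0,0],[0,0,1.7,0,0,0],[0,0,0.9,0,0,0],[0,0,0,0,0,0],[0,0,0,0,0,0],[0,0,0,0,0,0]]}}

```text
clock: 38.32
tool_pos: [0.5751, -0.0631, 0.0938]
orientation: [180.0, -0.1, 7.0]
force: [-0.7, 0.0, -2.0]
opening: 0.0342
gripper_force: 29.8
```

```bash
python3 - <<'E'
from h import *
o=get_obs();print(WJ(o['tool_pos']),o['orientation'],o['force'])
deltas([JW(.012,-.039,.09)],7)
E
```

```text
[ 12.2 -37.4  93.8] [ 1.79985696e+02 -5.42558799e-02  7.03823238e+00] [-0.74186748  0.03222679 -1.99301113]
at [ 0.5751 -0.0631  0.0938] rpy [ 1.7999e+02 -5.0000e-02  7.0400e+00] turnz 0.04
(np.float64(0.5750634582124966), np.float64(-0.06474686779314978), 0.09) -> [-0.02  0.16  0.38] rows>= 1
```

Call:
{"api": "play_rows", "payload": {"plan": [[0,0.16,0,0,0,0],[0,0,0.8,0,0,0],[0,0,0.8,0,0,0],[0,0,0.4,0,0,0],[0,0,0,0,0,0],[0,0,0,0,0,0]]}}

```text
clock: 38.82
tool_pos: [0.5744, -0.0652, 0.0724]
orientation: [180.0, 0.1, 7.0]
force: [-0.8, 0.2, -1.7]
opening: 0.0337
gripper_force: 29.9
```

Call:
{"api": "play_rows", "payload": {"plan": [[0,0,0.1,0,0,0],[0.5,0,0,0,0,0],[0.5,0,0,0,0,0],[0.2,0,0,0,0,0],[0,0,0,0,0,0],[0,0,0,0,0,0]]}}

```text
clock: 39.32
tool_pos: [0.5871, -0.0636, 0.072]
orientation: [180.0, -0.0, 7.0]
force: [0.7, -0.2, -1.6]
opening: 0.0339
gripper_force: 29.9
```

Call:
{"api": "play_rows", "payload": {"plan": [[0.15,0,0.1,0,0,0],[0.15,0,0,0,0,0],[0.1,0,0,0,0,0],[0,0,0,0,0,0],[0,0,0,0,0,0]]}}

```text
clock: 39.73
tool_pos: [0.5881, -0.0637, 0.0719]
orientation: [180.0, 0.2, 7.0]
force: [-11.2, 0.8, 15.5]
opening: 0.0342
gripper_force: 29.9
```

```bash
python3 - <<'E'
from h import *
o=get_obs();print(WJ(o['tool_pos']),o['orientation'],o['force'])
E
```

```text
[ 25.1 -39.6  71.9] [179.98438577   0.22463589   6.97391478] [-11.17900698   0.78334708  15.45019253]
```

Firm contact with both the stop (11 N) and the floor (15 N). Releasing.

Call:
{"api": "play_rows", "payload": {"plan": [[0,0,0,0,0,0],[0,0,0,0,0,0],[0,0,0,0,0,0],[0,0,0,0,0,0],[0,0,-1,0,0,0],[0,0,-3,0,0,0],[0,0,-4,0,0,0],[0,0,-4,0,0,0],[0,-2,-2,0,0,0],[0,-4,0,0,0,0],[0,-4,0,0,0,0],[0,-4,0,0,0,0],[0,-4,0,0,0,0],[0,0,0,0,0,0],[0,0,0,0,0,0]], "grip": 6}}

```text
clock: 40.98
tool_pos: [0.5685, 0.1177, 0.2117]
orientation: [-180.0, -0.0, 7.2]
force: [-0.1, -0.6, 0.6]
opening: 0.0601
gripper_force: 0.0
```

```bash
python3 - <<'E'
from h import *
for c in('scene','side'): snapshot(c);print(c,[(WJ(d['position']),d['position'].round(4) if hasattr(d['position'],'round') else np.round(d['position'],4),round(d['score'],2)) for d in spot_point(c,'caster0')]);print([(WJ(d['position']),round(d['score'],2)) for d in spot_point(c,'lane1')])
snapshot('wrist');print([(np.round(d['position'],4),round(d['score'],2)) for d in spot_point('wrist','caster0')])
deltas([(.45,.287,.2)],7)
E
```

```text
scene [(array([ 58.8, 312.6,  -1.7]), array([ 0.5787,  0.2899, -0.0017]), 0.93), (array([ 57.4, 427.8,   1. ]), array([0.5632, 0.4041, 0.001 ]), 0.92), (array([ 25.7, -39.7,  27.7]), array([ 0.5888, -0.0638,  0.0277]), 0.59)]
[(array([ 29.9, 114.3,  29.8]), 0.92), (array([ 28.8, -46.8,  25. ]), 0.73), (array([  21.9, -122.5,   29.8]), 0.71), (array([23. , 37.3, 27.1]), 0.71), (array([-181.6,  227.3,    0.8]), 0.51)]
side [(array([ 25.6, -40.7,  30.1]), array([ 0.5888, -0.0648,  0.0301]), 0.81), (array([ 54.5, 307.8,  -0.6]), array([ 0.575 ,  0.2847, -0.0006]), 0.72), (array([-187.7,  226. ,    0.3]), array([3.446e-01, 1.739e-01, 3.000e-04]), 0.72), (array([ 53.8, 434.5,   0.8]), array([0.5588, 0.4103, 0.0008]), 0.69), (array([  27.4, -116.1,   26.6]), array([ 0.5997, -0.1394,  0.0266]), 0.32)]
[(array([ 23.7, -40.2,  28.8]), 0.76), (array([ 22.6, 112.6,  25.9]), 0.64), (array([17.9, 35.5, 28.2]), 0.59), (array([  27.6, -115.8,   25.2]), 0.58)]
[(array([ 0.5638,  0.4099, -0.0041]), 0.96), (array([0.5799, 0.2912, 0.0036]), 0.91), (array([ 0.5855, -0.0636,  0.0252]), 0.79)]
at [0.5689 0.1145 0.211 ] rpy [180.     0.     6.89] turnz -0.11
(0.45, 0.287, 0.2) -> [ -9.7  -18.57   1.1 ] rows>= 6
```

Call:
{"api": "play_rows", "payload": {"plan": [[-1.34,-3.64,0.2,0,0,0],[-1.34,-3.64,0.2,0,0,0],[-1.34,-3.64,0.2,0,0,0],[-1.34,-3.64,0.2,0,0,0],[-1.34,-3.64,0.2,0,0,0],[0,0,0,0,0,0],[0,0,0,0,0,0],[0,0,0,0,0,0]]}}

```text
clock: 42.05
tool_pos: [0.4801, 0.2878, 0.2009]
orientation: [180.0, 0.0, 7.0]
force: [0.4, -0.3, 0.4]
opening: 0.0599
gripper_force: 0.0
```

```bash
python3 - <<'E'
from h import *
casters('w14.png')
o=get_obs();print(o['tool_pos'],o['orientation'])
deltas([(.578,.2875,.2),(.578,.2875,.044)],73)
E
```

```text
[ 0.5661  0.4047 -0.0016] 0.74 (array([0.5422, 0.3995]), 'yaw', np.float64(-86.2), 'size', 0.009, 0.023, 'px', array([195., 103.]))
[0.5797 0.288  0.0024] 0.68 (array([0.587 , 0.2859]), 'yaw', np.float64(81.2), 'size', 0.016, 0.045, 'px', array([337.,  64.]))
[0.48059161 0.28702514 0.20099357] [1.79991657e+02 4.77792319e-03 6.89842926e+00]
at [0.4806 0.287  0.201 ] rpy [179.99   0.     6.9 ] turnz -66.1
(0.578, 0.2875, 0.2) -> [2.89 9.3  0.1 ] rows>= 3
(0.578, 0.2875, 0.044) -> [ 0.   0.  15.6] rows>= 4
```

```bash
python3 - <<'E'
from h import *
s=snapshot('wrist');im=cv2.imread('pics/w14.png');v=im.max(axis=2);sat=cv2.cvtColor(im,cv2.COLOR_BGR2HSV)[...,1]
x0,y0=337-75,64-64
def ana(m,name,z):
    m=cv2.morphologyEx(m.astype(np.uint8),cv2.MORPH_OPEN,np.ones((3,3)))
    n,l,st,ce=cv2.connectedComponentsWithStats(m)
    for i in range(1,n):
        if st[i,4]<300: continue
        c=cv2.findContours((l==i).astype(np.uint8),0,1)[0][0];b=cv2.minAreaRect(c)
        W=np.array([deproj(s,*(q+[x0,y0]),z) for q in cv2.boxPoints(b)]);e1=W[1]-W[0];e2=W[2]-W[1];L=e1 if np.linalg.norm(e1)>np.linalg.norm(e2) else e2
        print(name,st[i,:5],W.mean(0)[:2].round(4),'yaw',(np.degrees(np.arctan2(L[1],L[0]))%180).round(1),np.linalg.norm(e1).round(3),np.linalg.norm(e2).round(3))
r=v[y0:y0+140,x0:x0+150];sr=sat[y0:y0+140,x0:x0+150]
for t in(45,60,75,90,105): ana(r<t,('dark',t),.06)
for t in(40,55,70): ana(sr<t,('grey',t),.02)
for y in range(0,140,6): print(''.join('#' if r[y,x]<60 else '+' if sr[y,x]<55 else 'o' if r[y,x]<120 else '.' for x in range(0,150,3)))
E
```

```text
('dark', 60) [ 46  49  55  33 891] [0.5875 0.285 ] yaw 81.1 0.016 0.045
('dark', 75) [  44   49   57   37 1224] [0.5859 0.2851] yaw 79.3 0.02 0.046
('dark', 90) [  43   49   59   41 1487] [0.5845 0.2856] yaw 79.8 0.023 0.046
('dark', 105) [  42   48   60   48 1749] [0.5821 0.2861] yaw 72.2 0.025 0.047
('grey', 40) [  22   31   97   93 4216] [0.5801 0.2874] yaw 71.7 0.056 0.075
('grey', 55) [  22   31   97   93 4758] [0.5802 0.2874] yaw 71.7 0.057 0.076
('grey', 70) [  21   30   99   95 5276] [0.5802 0.2874] yaw 71.7 0.058 0.077
..................................................
..................................................
..................................................
..................................................
..................................................
..................................................
...............+++++..............................
..............+++#++++++..........................
.............+++++++++++++++......................
............+++++########++++++...................
...........+++++#############++++++...............
..........+++++o################+++++++...........
..........+++++oo++o+++##########+++#+++..........
.........+++++++++ooooo++++++#+###+++++...........
........++oo+++++++++++ooo+o++oo++++++............
........++++++++++++++++++oooooo+++++.............
............++++++++++++++++++o+++++..............
................+++++++++++++++++++...............
....................++++++++++++++................
........................+++++o+++.................
............................++++..................
..................................................
..................................................
..................................................
```

Call:
{"api": "play_rows", "payload": {"plan": [[0,0,0,0,0,-6.48],[0,0,0,0,0,-6.48],[0,0,0,0,0,-6.48],[0,0,0,0,0,-6.48],[0,0,0,0,0,-6.48],[0,0,0,0,0,-6.48],[0,0,0,0,0,-6.48],[0,0,0,0,0,-6.48],[0,0,0,0,0,-6.48],[0,0,0,0,0,-6.48],[1.04,3.12,0,0,0,0],[1.04,3.12,0,0,0,0],[1.04,3.12,0,0,0,0],[0,0,1,0,0,0],[0,0,3,0,0,0],[0,0,3,0,0,0],[0,0,0,0,0,0],[0,0,0,0,0,0],[0,0,0,0,0,0]]}}

```text
clock: 43.78
tool_pos: [0.5799, 0.2882, 0.1326]
orientation: [179.9, -0.0, 71.8]
force: [0.3, 0.7, 0.3]
opening: 0.06
gripper_force: 0.0
```

```bash
python3 - <<'E'
from h import *
o=get_obs();print(o['tool_pos'],o['orientation']); deltas([(.579,.2873,.044)],71.7)
for c in('scene','side'): snapshot(c);pr(c,['caster0'],k=3)
E
```

```text
[0.57989442 0.28815634 0.13256249] [ 1.79924074e+02 -4.58103620e-02  7.17520496e+01]
at [0.5799 0.2882 0.1326] rpy [ 1.7992e+02 -5.0000e-02  7.1750e+01] turnz 0.05
(0.579, 0.2873, 0.044) -> [-0.11 -0.06  8.86] rows>= 3
scene caster0 [([0.5611, 0.403, -0.0013], 0.92), ([0.5773, 0.2866, -0.0044], 0.9), ([0.5877, -0.066, 0.0278], 0.84)]
side caster0 [([0.5618, 0.412, 0.0027], 0.94), ([0.5895, -0.0631, 0.0279], 0.63), ([0.5767, 0.2847, 0.0017], 0.6)]
```

Call:
{"api": "play_rows", "payload": {"plan": [[-0.1,0,2,0,0,0],[0,0,3,0,0,0],[0,0,2.8,0,0,0],[0,0,1,0,0,0],[0,0,0,0,0,0],[0,0,0,0,0,0]]}}

```text
clock: 44.48
tool_pos: [0.579, 0.2878, 0.0439]
orientation: [180.0, -0.0, 71.8]
force: [0.6, 0.1, 0.6]
opening: 0.0604
gripper_force: 0.0
```

Call:
{"api": "play_rows", "payload": {"plan": [[0,0,0,0,0,0],[0,0,0,0,0,0],[0,0,0,0,0,0],[0,0,0,0,0,0],[0,0,0,0,0,0],[0,0,0,0,0,0],[0,0,0,0,0,0],[0,0,0,0,0,0]], "grip": 0}}

```text
clock: 45.15
tool_pos: [0.5793, 0.2879, 0.0441]
orientation: [179.9, -0.1, 71.8]
force: [0.7, -0.6, 6.3]
opening: 0.0338
gripper_force: 30.0
```

```bash
python3 - <<'E'
from h import *
t=get_obs()['tool_pos']
deltas([(t[0],t[1],.13),JW(.012,.039,.13)],7)
E
```

```text
at [0.5793 0.2879 0.0441] rpy [ 1.7992e+02 -9.0000e-02  7.1800e+01] turnz 64.8
(np.float64(0.5793442218129123), np.float64(0.2878790576639497), 0.13) -> [ 0.    0.   -8.59] rows>= 3
(np.float64(0.5655576494268951), np.float64(0.012671732034873325), 0.13) -> [-4.72 27.15 -0.  ] rows>= 7
```

Call:
{"api": "play_rows", "payload": {"plan": [[0,0,-1,0,0,0],[0,0,-2.5,0,0,0],[0,0,-3,0,0,0],[0,0,-2.5,0,0,0],[0,0,0,0,0,3],[0,0,0,0,0,6.18],[0,0,0,0,0,6.18],[0,0,0,0,0,6.18],[0,0,0,0,0,6.18],[0,0,0,0,0,6.18],[0,0,0,0,0,6.18],[0,0,0,0,0,6.18],[0,0,0,0,0,6.18],[0,0,0,0,0,6.18],[0,0,0,0,0,6.18],[0,0,0,0,0,0]]}}

```text
clock: 46.48
tool_pos: [0.5777, 0.287, 0.1326]
orientation: [180.0, 0.1, 6.7]
force: [-0.5, 0.1, -3.0]
opening: 0.034
gripper_force: 30.0
```

Call:
{"api": "play_rows", "payload": {"plan": [[-0.3,1.65,0,0,0,0],[-0.5,2.6,0,0,0,0],[-0.55,3.2,0,0,0,0],[-0.55,3.2,0,0,0,0],[-0.55,3.2,0,0,0,0],[-0.55,3.2,0,0,0,0],[-0.55,3.2,0,0,0,0],[-0.55,3.2,0,0,0,0],[-0.4,2.2,0,0,0,0],[-0.22,1.5,0,0,0,0],[0,0,2,0,0,0],[0,0,2,0,0,0],[0,0,0,0,0,0],[0,0,0,0,0,0],[0,0,0,0,0,0]]}}

```text
clock: 47.73
tool_pos: [0.5649, 0.0123, 0.0938]
orientation: [180.0, -0.0, 7.1]
force: [0.2, 0.2, -3.0]
opening: 0.034
gripper_force: 30.0
```

```bash
python3 - <<'E'
from h import *
o=get_obs();print(WJ(o['tool_pos']),o['orientation'],o['force'],o['opening'])
deltas([JW(.012,.039,.074)],7)
for c in('scene','side','wrist'): snapshot(c);print(c,[(WJ(d['position']),round(d['score'],2)) for d in spot_point(c,'caster0')])
E
```

```text
[11.3 38.7 93.8] [ 1.79985070e+02 -1.93287316e-02  7.09795957e+00] [ 0.17723636  0.24004039 -3.00414922] 0.03395856561645783
at [0.5649 0.0123 0.0938] rpy [ 1.7999e+02 -2.0000e-02  7.1000e+00] turnz 0.1
(np.float64(0.5655576494268951), np.float64(0.012671732034873325), 0.074) -> [ 0.07 -0.03  1.98] rows>= 1
scene [(array([ 56.4, 428.9,   1.3]), 0.92), (array([ 25.3, -40.5,  25.9]), 0.69), (array([ 6.9, 39.2, 47.2]), 0.58), (array([-101.7,   -0.4,    3.9]), 0.49)]
side [(array([ 27.7, -41.5,  29.8]), 0.83), (array([ 55.5, 435. ,  -1.2]), 0.6), (array([ 7.2, 35.9, 49.2]), 0.54), (array([ 23.9, 115. ,  30.1]), 0.33)]
wrist [(array([10.9, 41.7, 54. ]), 0.87), (array([ 26.3, -38.8,  25.1]), 0.76)]
```

Well aligned. Lowering into lane 2, then pushing.

Call:
{"api": "play_rows", "payload": {"plan": [[0,0,0.8,0,0,0],[0,0,0.8,0,0,0],[0,0,0.5,0,0,0],[0,0,0.1,0,0,0],[0,0,0,0,0,0],[0.5,0,0,0,0,0],[0.5,0,0,0,0,0],[0.2,0,0,0,0,0],[0,0,0,0,0,0],[0,0,0,0,0,0]]}}

```text
clock: 48.87
tool_pos: [0.5762, 0.0132, 0.0712]
orientation: [180.0, 0.1, 7.0]
force: [-3.9, -1.0, 7.5]
opening: 0.0338
gripper_force: 30.0
```

Call:
{"api": "play_rows", "payload": {"plan": [[0.15,0,0,0,0,0],[0.15,0,0,0,0,0],[0.15,0,0,0,0,0],[0,0,0,0,0,0],[0,0,0,0,0,0]]}}

```text
clock: 49.28
tool_pos: [0.5793, 0.0135, 0.0713]
orientation: [179.9, 0.2, 7.0]
force: [-9.7, -0.5, 13.9]
opening: 0.0338
gripper_force: 30.0
```

```bash
python3 - <<'E'
from h import *
o=get_obs();print(WJ(o['tool_pos']),o['orientation'],o['force'])
E
```

```text
[25.7 38.1 71.3] [179.94611169   0.18854594   6.99183733] [-9.66678243 -0.47096115 13.88452745]
```

Call:
{"api": "play_rows", "payload": {"plan": [[0,0,-0.15,0,0,0],[0.15,0,0,0,0,0],[0.15,0,0,0,0,0],[0,0,0,0,0,0],[0,0,0,0,0,0]]}}

```text
clock: 49.7
tool_pos: [0.5796, 0.0135, 0.0716]
orientation: [179.9, 0.5, 7.0]
force: [-15.4, 1.1, 12.7]
opening: 0.0338
gripper_force: 30.0
```

```bash
python3 - <<'E'
from h import *
o=get_obs();print(WJ(o['tool_pos']),o['orientation'],o['force'])
E
```

```text
[26.1 38.1 71.6] [179.94336021   0.4879569    6.95870427] [-15.35852373   1.06463371  12.67752279]
```

Call:
{"api": "play_rows", "payload": {"plan": [[0,0,0,0,0,0],[0,0,0,0,0,0],[0,0,0,0,0,0],[0,0,0,0,0,0],[0,0,-1,0,0,0],[0,0,-3,0,0,0],[0,0,-4,0,0,0],[0,0,-4,0,0,0],[-0.3,-1.7,-1,0,0,0],[-0.65,-3.9,0,0,0,0],[-0.65,-3.9,0,0,0,0],[-0.65,-3.9,0,0,0,0],[-0.65,-3.9,0,0,0,0],[-0.65,-3.9,0,0,0,0],[-0.65,-3.9,0,0,0,0],[-0.65,-3.9,0,0,0,0],[-0.65,-3.9,0,0,0,0],[-0.65,-3.9,0,0,0,0],[-0.65,-3.9,0,0,0,0],[0,0,0,0,0,0]], "grip": 6}}

```text
clock: 51.37
tool_pos: [0.4657, 0.4162, 0.203]
orientation: [-179.9, -0.1, 7.2]
force: [1.2, 0.4, 0.4]
opening: 0.0599
gripper_force: 0.0
```

Call:
{"api": "play_rows", "payload": {"plan": [[0,0,0,0,0,0],[0,0,0,0,0,0],[0,0,0,0,0,0]]}}

```text
clock: 51.62
tool_pos: [0.4672, 0.4096, 0.2028]
orientation: [-180.0, -0.0, 6.9]
force: [-0.5, 0.5, 0.4]
opening: 0.0602
gripper_force: 0.0
```

```bash
python3 - <<'E'
from h import *
s=snap('wrist','w15.png');D=spot_point('wrist','caster0');print([(np.round(d['position'],4),round(d['score'],2)) for d in D])
im=cv2.imread('pics/w15.png');sat=cv2.cvtColor(im,cv2.COLOR_BGR2HSV)[...,1]
d=min(D,key=lambda d:np.hypot(d['position'][0]-.562,d['position'][1]-.408));p=np.array(d['position'])
Rc=R.from_euler('xyz',s['attitude'],degrees=True).as_matrix();e=Rc.T@(p+[0,0,.02]-np.array(s['position']));u,w=int(s['fx']*e[0]/e[2]+s['cx']),int(s['fy']*e[1]/e[2]+s['cy']);print(u,w)
m=np.zeros(sat.shape,np.uint8);cv2.circle(m,(u,w),70,1,-1);m[214:]=0
for t in(55,70):
    k=cv2.morphologyEx(((sat<t)&(m>0)).astype(np.uint8),cv2.MORPH_OPEN,np.ones((3,3)))
    c=max(cv2.findContours(k,0,1)[0],key=cv2.contourArea);b=cv2.minAreaRect(c)
    W=np.array([deproj(s,*q,.015) for q in cv2.boxPoints(b)]);e1=W[1]-W[0];e2=W[2]-W[1];L=e1 if np.linalg.norm(e1)>np.linalg.norm(e2) else e2
    print(W.mean(0).round(4),(np.degrees(np.arctan2(L[1],L[0]))%180).round(1),np.linalg.norm(e1).round(3),np.linalg.norm(e2).round(3))
for y in range(w-60,w+60,6): print(''.join('+' if sat[y,x]<60 else '.' for x in range(u-75,u+75,3)) if 0<=y<400 else '')
o=get_obs();print(o['tool_pos'],o['orientation'])
for c in('scene','side'): snapshot(c);print(c,[(WJ(d['position']),np.round(d['position'],4),round(d['score'],2)) for d in spot_point(c,'caster0')])
E
```

```text
[(array([ 0.5618,  0.4062, -0.0011]), 0.86)]
334 84
[0.5569 0.4294 0.015 ] 40.5 0.089 0.097
[0.557  0.4292 0.015 ] 40.5 0.089 0.098
+++++++...........................................
++++++++..........................................
++++++++...............+++........................
++++++++.............++++++.......................
+++++++++.........+++++++++++.....................
+++++++++......+++++++++++++++....................
+++++++++...+++++++++++++++++++...................
++++++++++++++++++++++++++++++++..................
+++++++++++++++++++++++++++++++++.................
++++++++++++++++++++++++++++++++++................
++++++++++.+++++++++++++++++++++++++..............
+++++++++++..++++++++++++++++++++++++.............
+++++++++++...++++++++++++++++..++++++............
+++++++++++....+++++++++++++++..+++.+++...........
++++++++++++.....+++++++++++++++++++++............
++++++++++++......+++++++++++++++++...............
++++++++++++.......+++++++++++++..................
++++++++++++.........++++++++.....................
++++++++++++..........++++........................
+++++++++++++.....................................
[0.46750495 0.40929843 0.20289755] [-1.79984482e+02 -1.42296364e-02  6.89753108e+00]
scene [(array([ 25.8, -41.9,  29. ]), array([ 0.5891, -0.0659,  0.029 ]), 0.84), (array([ 55.1, 430.3,   3.2]), array([0.5606, 0.4063, 0.0032]), 0.73), (array([22.4, 39.7, 24.2]), array([0.5758, 0.0146, 0.0242]), 0.57), (array([ 26. , 113.6,  31.6]), array([0.5704, 0.0884, 0.0316]), 0.15)]
side [(array([ 56.7, 436.2,   3.2]), array([0.5615, 0.4124, 0.0032]), 0.95), (array([ 27.7, -40.4,  28. ]), array([ 0.5908, -0.0642,  0.028 ]), 0.94), (array([18.1, 36.3, 26.7]), array([0.5719, 0.0107, 0.0267]), 0.6), (array([ -95.4, -127. ,    8.6]), array([ 0.4792, -0.1652,  0.0086]), 0.31)]
```

Call:
{"api": "play_rows", "payload": {"plan": [[0,0,0,0,0,-6.72],[0,0,0,0,0,-6.72],[0,0,0,0,0,-6.72],[0,0,0,0,0,-6.72],[0,0,0,0,0,-6.72],[2.36,2.05,0,0,0,0],[2.36,2.05,0,0,0,0],[2.36,2.05,0,0,0,0],[0,0,1.5,0,0,0],[0,0,3,0,0,0],[0,0,2.5,0,0,0],[0,0,0,0,0,0],[0,0,0,0,0,0],[0,0,0,0,0,0]]}}

```text
clock: 53.08
tool_pos: [0.5616, 0.4101, 0.1341]
orientation: [180.0, -0.1, 40.6]
force: [-0.3, -0.2, 2.0]
opening: 0.0599
gripper_force: 0.0
```

```bash
python3 - <<'E'
from h import *
o=get_obs();print(o['tool_pos'],o['orientation']);deltas([(.5615,.4085,.044)],40.5)
for c in('scene','side'): snapshot(c);print(c,[(np.round(d['position'],4),round(d['score'],2)) for d in spot_point(c,'caster0') if d['position'][1]>.3])
E
```

```text
[0.56160992 0.41009757 0.13414977] [ 1.79974346e+02 -1.00159044e-01  4.05986187e+01]
at [0.5616 0.4101 0.1341] rpy [ 1.7997e+02 -1.0000e-01  4.0600e+01] turnz 0.1
(0.5615, 0.4085, 0.044) -> [-0.11  0.11  9.01] rows>= 3
scene [(array([0.5608, 0.4042, 0.0031]), 0.7)]
side [(array([0.5603, 0.4129, 0.0028]), 0.77)]
```

Call:
{"api": "play_rows", "payload": {"plan": [[-0.1,0.1,2,0,0,0],[0,0,3,0,0,0],[0,0,3,0,0,0],[0,0,1,0,0,0],[0,0,0,0,0,0],[0,0,0,0,0,0]]}}

```text
clock: 53.78
tool_pos: [0.5612, 0.4086, 0.0434]
orientation: [180.0, -0.0, 40.6]
force: [0.8, 0.4, 1.3]
opening: 0.0599
gripper_force: 0.0
```

Call:
{"api": "play_rows", "payload": {"plan": [[0,0,0,0,0,0],[0,0,0,0,0,0],[0,0,0,0,0,0],[0,0,0,0,0,0],[0,0,0,0,0,0],[0,0,0,0,0,0],[0,0,0,0,0,0],[0,0,0,0,0,0]], "grip": 0}}

```text
clock: 54.45
tool_pos: [0.5609, 0.4086, 0.0435]
orientation: [-180.0, -0.1, 40.6]
force: [-1.2, 0.7, 6.5]
opening: 0.0337
gripper_force: 30.0
```

```bash
python3 - <<'E'
from h import *
t=get_obs()['tool_pos']
deltas([(t[0],t[1],.13),JW(.012,.117,.13)],7)
E
```

```text
at [0.5609 0.4086 0.0435] rpy [-1.800e+02 -7.000e-02  4.059e+01] turnz 33.59
(np.float64(0.5609421622887507), np.float64(0.40862849814165364), 0.13) -> [ 0.    0.   -8.65] rows>= 3
(np.float64(0.5560518406412936), np.float64(0.09009033186289644), 0.13) -> [-4.37 31.56 -0.  ] rows>= 8
```

Call:
{"api": "play_rows", "payload": {"plan": [[0,0,-1,0,0,0],[0,0,-2.5,0,0,0],[0,0,-3,0,0,0],[0,0,-2.5,0,0,0],[0,0,0,0,0,3.6],[0,0,0,0,0,6],[0,0,0,0,0,6],[0,0,0,0,0,6],[0,0,0,0,0,6],[0,0,0,0,0,6],[0,0,0,0,0,0]]}}

```text
clock: 55.37
tool_pos: [0.5603, 0.4078, 0.1322]
orientation: [180.0, 0.1, 6.7]
force: [-0.6, 0.8, -3.9]
opening: 0.0337
gripper_force: 30.0
```

Call:
{"api": "play_rows", "payload": {"plan": [[-0.2,1.56,0,0,0,0],[-0.35,2.6,0,0,0,0],[-0.45,3.2,0,0,0,0],[-0.45,3.2,0,0,0,0],[-0.45,3.2,0,0,0,0],[-0.45,3.2,0,0,0,0],[-0.45,3.2,0,0,0,0],[-0.45,3.2,0,0,0,0],[-0.45,3.2,0,0,0,0],[-0.4,3,0,0,0,0],[-0.27,2,0,0,0,0],[0,0,2,0,0,0],[0,0,2,0,0,0],[0,0,0,0,0,0],[0,0,0,0,0,0],[0,0,0,0,0,0]]}}

```text
clock: 56.7
tool_pos: [0.5561, 0.0898, 0.0933]
orientation: [180.0, -0.0, 7.1]
force: [-0.2, 0.1, -2.4]
opening: 0.0342
gripper_force: 30.0
```

```bash
python3 - <<'E'
from h import *
o=get_obs();print(WJ(o['tool_pos']),o['orientation'],o['force'],o['opening'])
deltas([JW(.012,.117,.074)],7)
for c in('scene','side','wrist'): snapshot(c);print(c,[(WJ(d['position']),round(d['score'],2)) for d in spot_point(c,'caster0')])
E
```

```text
[ 12.  116.7  93.3] [ 1.79990765e+02 -3.38911311e-02  7.09328762e+00] [-0.23152512  0.13229788 -2.38125166] 0.034201991355691755
at [0.5561 0.0898 0.0933] rpy [ 1.7999e+02 -3.0000e-02  7.0900e+00] turnz 0.09
(np.float64(0.5560518406412936), np.float64(0.09009033186289644), 0.074) -> [ 0.   -0.03  1.93] rows>= 1
scene [(array([ 26.9, -42.8,  27.3]), 0.84), (array([-1.823e+02,  2.252e+02,  1.000e-01]), 0.7), (array([ 11.7, 112.4,  51.6]), 0.69), (array([23. , 39.6, 26.9]), 0.56)]
side [(array([ 27.3, -40. ,  27.4]), 0.93), (array([ 17.2, 117.5,  51.4]), 0.62), (array([19.2, 35. , 28. ]), 0.58)]
wrist [(array([ 24.7, -38.6,  24.1]), 0.96), (array([25.4, 40.3, 31.1]), 0.72), (array([ 15.3, 116.9,  49.2]), 0.59)]
```

Call:
{"api": "play_rows", "payload": {"plan": [[0,0,0.8,0,0,0],[0,0,0.8,0,0,0],[0,0,0.5,0,0,0],[0,0,0,0,0,0],[0.5,0,0,0,0,0],[0.5,0,0,0,0,0],[0.2,0,0,0,0,0],[0.15,0,0,0,0,0],[0,0,0,0,0,0],[0,0,0,0,0,0]]}}

```text
clock: 57.83
tool_pos: [0.5686, 0.091, 0.071]
orientation: [180.0, 0.1, 7.0]
force: [-1.6, 0.3, -4.6]
opening: 0.0339
gripper_force: 30.0
```

```bash
python3 - <<'E'
from h import *
o=get_obs();print(WJ(o['tool_pos']),o['orientation'],o['force'])
E
```

```text
[ 24.6 116.4  71. ] [1.79983485e+02 6.54088669e-02 6.95592007e+00] [-1.60593495  0.28281468 -4.58454476]
```

Call:
{"api": "play_rows", "payload": {"plan": [[0.15,0,0.1,0,0,0],[0.15,0,0.05,0,0,0],[0,0,0,0,0,0],[0,0,0,0,0,0]]}}

```text
clock: 58.17
tool_pos: [0.569, 0.0909, 0.0708]
orientation: [180.0, 0.3, 7.0]
force: [-16.3, 1.0, 16.1]
opening: 0.0341
gripper_force: 30.0
```

```bash
python3 - <<'E'
from h import *
o=get_obs();print(WJ(o['tool_pos']),o['orientation'],o['force'])
E
```

```text
[ 24.9 116.3  70.8] [179.95409035   0.28140472   6.97621429] [-16.25616425   1.02094798  16.11631599]
```

Call:
{"api": "play_rows", "payload": {"plan": [[0,0,0,0,0,0],[0,0,0,0,0,0],[0,0,0,0,0,0],[0,0,0,0,0,0],[0,0,-1,0,0,0],[0,0,-3,0,0,0],[0,0,-4,0,0,0],[0,0,-4,0,0,0],[-2,2,-1,0,0,0],[-3,3,0,0,0,0],[-3,3,0,0,0,0],[0,0,0,0,0,0],[0,0,0,0,0,0],[0,0,0,0,0,0]], "grip": 6}}

```text
clock: 59.33
tool_pos: [0.5038, 0.0036, 0.2011]
orientation: [-180.0, -0.1, 6.9]
force: [0.6, -0.2, 0.1]
opening: 0.06
gripper_force: 0.0
```

```bash
python3 - <<'E'
from h import *
s=snap('wrist','w16.png');print('wrist',[(WJ(d['position']),round(d['score'],2)) for d in spot_point('wrist','caster0')])
for c in('scene','side'): snapshot(c);print(c,[(WJ(d['position']),round(d['score'],2)) for d in spot_point(c,'caster0')]);pr(c,['scraper','tape_roll','marker'],k=2)
# rectify jig floor plane at plate-top height (z=33mm): print brightness profiles along jig x beside the forks
im=cv2.imread('pics/w16.png').min(axis=2)
Rc=R.from_euler('xyz',s['attitude'],degrees=True).as_matrix()
def px(q): e=Rc.T@(np.array(q)-np.array(s['position']));return s['fx']*e[0]/e[2]+s['cx'],s['fy']*e[1]/e[2]+s['cy']
for yc in(-39,39,117):
  for dy in(-24,0,24):
    o=[]
    for x in range(-40,10,2):
        u,v=px(JW(x/1e3,(yc+dy)/1e3,.033)); o.append(int(im[int(round(v)),int(round(u))]) if 0<=u<640 and 0<=v<225 else -1)
    print(yc+dy,o)
E
```

```text
wrist [(array([ 25.3, -36.2,  24.2]), 0.65), (array([24.2, 41.2, 28.5]), 0.63), (array([ 29.1, 113. ,  26.8]), 0.59)]
scene [(array([ 24.4, -42.3,  24.1]), 0.81), (array([ 23.5, 111.9,  27.8]), 0.76), (array([24.5, 41.4, 26. ]), 0.57)]
scene scraper [([0.4687, -0.3911, 0.0023], 0.73), ([0.3249, -0.4154, 0.0014], 0.73)]
scene tape_roll [([0.7004, 0.3232, -0.0039], 0.57)]
scene marker [([0.3494, 0.1747, -0.0024], 0.72)]
side [(array([ 24.8, -39.7,  27.8]), 0.89), (array([ 25.8, 118.9,  28.6]), 0.74), (array([18.9, 38.3, 28.7]), 0.7)]
side scraper [([0.3259, -0.4174, -0.0011], 0.84), ([0.4669, -0.3876, 0.0045], 0.83)]
side tape_roll []
side marker [([0.3445, 0.175, -0.0001], 0.52), ([0.5683, 0.0918, 0.0285], 0.46)]
-63 [232, 233, 233, 233, 230, 233, 233, 232, 231, 230, 232, 233, 226, 205, 206, 172, 98, 88, 130, 112, 93, 92, 92, 94, 89]
-39 [233, 232, 234, 233, 232, 233, 233, 231, 232, 230, 232, 232, 227, 207, 210, 208, 209, 209, 206, 175, 108, 79, 82, 125, 142]
-15 [233, 232, 232, 233, 233, 233, 234, 229, 229, 229, 232, 233, 225, 212, 214, 182, 96, 69, 120, 199, 212, 208, 186, 141, 140]
15 [233, 233, 232, 232, 232, 232, 232, 227, 224, 225, 229, 231, 222, 203, 207, 148, 64, 54, 84, 180, 205, 205, 209, 207, 206]
39 [158, 158, 157, 157, 154, 156, 158, 154, 155, 157, 157, 153, 150, 135, 139, 139, 136, 136, 109, 42, 28, 34, 39, 46, 48]
63 [159, 158, 162, 159, 160, 160, 164, 161, 157, 158, 160, 154, 135, 133, 135, 103, 74, 61, 99, 136, 139, 139, 140, 136, 139]
93 [232, 229, 229, 229, 231, 230, 233, 231, 229, 230, 231, 227, 206, 199, 194, 125, 47, 42, 65, 123, 134, 142, 186, 200, 202]
117 [163, 159, 161, 157, 160, 163, 165, 161, 158, 161, 163, 161, 141, 134, 133, 136, 135, 133, 133, 110, 61, 33, 23, 91, 146]
141 [175, 166, 160, 158, 158, 161, 164, 158, 160, 159, 163, 159, 135, 135, 130, 102, 43, 36, 81, 46, 21, 26, 29, 21, 25]
```

All three plate front edges sit at jig x ≈ −15 mm on both sides of each lane, which is fully seated and square. The scraper is still in its tray, so I'm handing in.

```bash
python3 -c "
from h import *
chips();print(close_job())"
```

```text
scene [([-90.5, -133.9, 2.8], 0.58), ([-98.8, 126.1, 0.3], 0.46)]
side [([18.1, 32.8, 27.4], 0.45), ([-86.6, 32.4, 5.9], 0.42), ([-95.1, -127.7, 7.8], 0.4), ([-95.1, -99.2, 5.9], 0.4), ([-95.1, 124.7, 5.0], 0.37), ([-99.7, -1.1, 2.1], 0.36)]
the job is handed in; nothing more can be done
None
```

I handed the job in at about 60 s with all five chips in the catch tray, the scraper upright in its tool tray and the three casters seated against the stop in lanes 1–3; the hand-in gave no verdict.

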